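# Zero the hearing-aid angle stand on its distance bar, then index it two turns

## Robot

A 6-joint arm with a two-finger parallel gripper is mounted at the origin on a cart in front of the work surface, level with it; the furniture and walls round the work are solid. World frame = base frame: x ahead of the robot, y to its left, z up, the work surface at z = 0. Lengths are in m, angles in rad, forces in N, time in s.
With the tool pointing down it reaches from about 0.35 to 0.85 m from the base axis. Payload 8.1 kg.
Tool frame: the origin (TCP) lies on the mounting face of the last link; the fingertips stand manip.finger_overhang ahead of it and the grasp point (between the pads) lies 167 mm ahead of it (manip.finger_overhang is the distance from the TCP to the fingertips, in m); z points along the fingers, y is the direction in which the jaws open and shut (so a half turn about z gives the same grasp; the last joint's range is limited). The gripper opens to 93 mm and grips with 3 to 60 N. Pads are 15 mm wide; open, the fingers measure 128 mm over their backs; the gripper's body (75 mm by 188 mm) begins 65 mm behind the grasp point.
Start: joints at [1.259, 0.13, 1.488, -0, 1.523, -0.085], TCP at [0.135, 0.585, 0.405] pointing down, gripper open.
Joint ranges: [-2.96, 2.96], [-0.89, 2.26], [0.02, 2.5], [-1.34, 4.48], [0, 2.73], [-2.66, 2.66]. Speed limits (rad/s): [2.39, 2.39, 2.79, 3.14, 3.14, 3.14].

## Interface

Orientations are given as a unit quaternion [w, x, y, z].
In Python, from bench import manip gives the robot as it stands.
- The arm moves only by the shell command python3 -m pendant 'ROWS' [FORCE]. ROWS is JSON, a list that holds one entry, the list of rows, each a list of 7 numbers: the shift along the tool's x, y, z in cm, then the turn, a rotation vector about the tool's x, y, z in rad, then the finger opening in cm, from 0 to 9.3. A call has 1 to 12 rows; each row shifts and turns the commanded pose from where the row before left it, along the tool's axes as they then stand; what a row does not reach is not made up. A row lasts 1/12 s, in which the tool goes at most 41.7 mm and 7.16 degrees, less where a joint would pass 70% of its speed; a pose out of reach is approached as far as the arm can. A call with a gripper value outside its range is refused whole. The fingers move at their own pace and stop on an object; FORCE is the grip in N (left out, the last holds). Time passes only in rows, so rows that do not move let the fingers close. It gives the time, the measured TCP pose, the force and the opening at its end, in the units of the state.
- manip.get_state(): the state, without advancing time (a new reading comes with each control period).
- manip.get_image(name): name is "scene" or "top"; returns (picture, depth): 420x560x3 uint8, red, green, blue; 420x560 float32, m along the optical axis (not along the pixel's ray), 0 where there is no reading.
- manip.camera_info(name): a dict with "K" (3x3 intrinsics, pixels), "world_from_camera" (4x4, takes a point from camera to world coordinates). Camera axes: x right, y up, looking along -z (the intrinsics and any distortion apply to the point x, -y, -z); pixel columns grow to the right and rows downward; lengths in m; the calibration is good to about 2 mm. A picture is of the moment at which its call begins. camera_info takes no time and is no camera call.
- manip.job_done(): hands the job in, once; it reports no verdict.
Trained networks look in the newest picture that a camera, given by its name, has taken for a name from the list of things; names that differ only in an ending like _2 or _b are one class to them, and where a whole thing is asked for, a point or a joint stands for the part that bears it (a point fixed in the world has none). Each returns a list of dicts, best first, with "score" (0 to 1); they miss things now and then, are a little off and sometimes report something else, mostly with a low value. They report only what shows in the picture. A call takes as long as a camera call. They do not tell look-alikes from the thing itself.
- manip.spot_in(camera, target): "point" ([x, y, z] in m, in world coordinates, good to about 4 mm: the middle of the surface that is visible of it).
The state is a dict: "time_s": time; "joints": joint angles; "qvel": joint speeds; "effort": joint torques, N m; "tool_pos": TCP position; "orientation": TCP orientation; "wrist_force": force on the tool from outside, world axes, zero at the start; "wrist_torque": the same for the moment, N m; "finger_gap": finger opening in m.
Only numpy, scipy, OpenCV 4.12 (cv2) and the standard library are available. Lean on these libraries where they do the work, as an engineer would, in place of code of your own. Each camera call takes 0.05 s, during which the arm holds its last target.

## Task

Draw the square distance bar out of its sleeve and lay it flat in the cradle of the hearing-aid angle test stand, in front of the little loudspeaker. Then wind the handwheel anticlockwise by its grip until the ear simulator's sprung nose has pushed the bar home and you feel it nip the bar against the loudspeaker (about half of the spring's travel, do not jam it), and from that zero wind it back clockwise exactly two full turns. Leave the bar in the cradle, let go of everything and do not shift the other things on the table.

Things in the scene. Friction and masses are not known exactly. Their poses are not given: they have to be found in the camera images.
- stand: Angle test stand for hearing aids, fixed to the table: grey base plate 224 x 200 mm. Origin on the table top under it; plate x -108 to 116, y -105 to 95 mm, top at z 20. x from the loudspeaker (near the robot) to the turntable (far), y left, z up. Black loudspeaker box 56 mm wide, top at z 84, on a rail: its face lies at x -77 to -61 mm, not given, to be felt.
- cradle_mid (a point): Where the bar's centre goes when laid in: middle of the finger notch, 12 mm above the cradle floor, axes as the stand (it lies at x -8, y 65, z 50 mm of it). Notch 46 mm long along x; cheek pairs 22 mm long before and behind it, 28 mm apart inside, flared, tops 12 mm above this point. Floor 96 mm long. A bar laid centred here clears the loudspeaker by 3 to 19 mm.
- table_axis (a point): On the turntable's vertical axis (90 mm aluminium disc with an arm), 34 mm above the table (x 61, y 0 mm of the stand). A worm drives it from the handwheel: one handwheel turn = 45 degrees, same sense seen from above, without play; it stays where it is left.
- bar_mid (a point): Centre of the loose distance bar: square aluminium, 100 x 24 x 24 mm, dark ends, both alike, about 0.16 kg; x along its length, z up. It starts flat on the table in the sleeve, 29 to 32 mm of it sticking out of the mouth, the rest roofed over.
- sleeve_mouth (a point): Mouth of the fixed sheet-steel sleeve (76 mm long, 34 mm wide plus 13 mm flanges 2 mm thick, 31 mm high, no floor, back closed): middle of the opening, 12 mm above the table. Its x axis points into the sleeve; the bar comes out along -x.
- nose_tip (a point): Tip of the sprung rubber nose (18 mm across, 50 mm above the table) of the ear simulator, a 25 mm steel cylinder on the turntable's arm, 72 mm from the axis. It starts about 35 to 75 degrees clear of the bar's far end. It slides the bar along (under 2 N) until the loudspeaker stops it, then springs in: 2 N per mm, 12 mm at most. 5 N here are 1 N at the handwheel's grip.
- grip_mid (a point): Centre of the handwheel's upright black grip, 22 mm across, 44 mm high, 40 mm from the wheel's axis, 107 mm above the table (wheel below it up to 88 mm). It revolves freely on its pin, so it can be held while it is carried round. Its angle at the start varies.
- wheel_hub (a point): Top centre of the handwheel's hub, on its vertical axis, 88 mm above the table. Black wheel, 113 mm across, three spokes; turning it takes about 1 N at the grip. The cradle's bar line is 131 mm to its left.
Not all that is in view belongs to the job. Of the things that look like the part that bears bar_mid, take the one that is farthest to the robot's left at the start.

How it is judged:
On the way, in this order (a step that is already met when the one before it is completed fails the run):
1. the bar lies flat in the cradle, let go (y of bar_mid in the frame of stand between 0.061 and 0.069 m and z of bar_mid in the frame of stand between 0.046 and 0.054 m and x of bar_mid in the frame of stand between -0.034 and 0.006 m and angle between the x axis of bar_mid and the x axis of stand, either way round below 0.08 rad and contact force between bar and the fingers below 0.1 N), for 0.2 s.
2. the nose nips the bar in the cradle against the loudspeaker with more than 4 N (y of bar_mid in the frame of stand between 0.061 and 0.069 m and z of bar_mid in the frame of stand between 0.046 and 0.054 m and x of bar_mid in the frame of stand between -0.034 and 0.006 m and angle between the x axis of bar_mid and the x axis of stand, either way round below 0.08 rad and contact force between turntable and bar above 4 N), for 0.1 s.
At the end, for the whole second after the job is handed in: The bar lies flat in the cradle (4 mm sideways and in height, 0.08 rad); the nose stands two handwheel turns back from the nip, to about a sixth of a turn: its tip 134 to 156 mm from the bar's middle. Bar and turntable are at rest and let go (y of bar_mid in the frame of stand between 0.061 and 0.069 m and z of bar_mid in the frame of stand between 0.046 and 0.054 m and x of bar_mid in the frame of stand between -0.034 and 0.006 m and angle between the x axis of bar_mid and the x axis of stand, either way round below 0.08 rad and distance between nose_tip and bar_mid between 0.1345 and 0.1555 m and linear speed of each of bar, turntable below 0.01 m/s); the robot touches nothing.
It fails at once if the bar is jammed: more than 25 N between nose and bar (contact force between turntable and bar above 25 N).
It fails at once if another thing on the table is shifted by more than 15 mm (distance of any of dressing_jar, forceps, otoscope, gel_bottle, tuning_fork_256, tuning_fork_512 from where it was at the start of the episode above 0.015 m).
It also fails if it takes over 70 s, if anything falls off the work surface, if the arm or the gripper's body presses on something with over 40 N, if the wrist force passes 120 N, or if a joint passes its speed limit or range.

## Working session

There is one attempt and no reset: what is moved stays moved. The work goes in short steps, Python scripts to look and compute and a shell command to move; the robot and the scene stay as the last step left them, time stands still between calls to the robot, and variables do not carry over. Pictures are saved under pics/ and viewed, and the job is handed in when it is done.

```bash
ls; mkdir -p pics; python3 - <<'E'
from bench import manip
import cv2
s=manip.get_state(); print(s, manip.finger_overhang)
for n in("scene","top"):
    im,d=manip.get_image(n); cv2.imwrite(f"pics/{n}0.png",im[:,:,::-1])
    ci=manip.camera_info(n); print(n,ci)
    for t in["stand","cradle_mid","table_axis","bar_mid","sleeve_mouth","nose_tip","grip_mid","wheel_hub"]:
        try: print(t,[(x["point"],round(x["score"],2)) for x in manip.spot_in(n,t)])
        except Exception as e: print(t,e)
E
```

```text
pics
{'time_s': 0.0, 'joints': array([ 1.25858286e+00,  1.31168226e-01,  1.48926453e+00,  4.80487148e-05,
        1.52299962e+00, -8.53980748e-02]), 'qvel': array([-0.00088024, -0.00047174, -0.00116954, -0.00069999,  0.00137777,
        0.00189793]), 'effort': array([-5.71476576e-04, -5.59867609e+01, -4.91733634e+01,  7.64935557e-02,
        3.62168450e-02, -1.57422060e-04]), 'tool_pos': array([0.13482433, 0.58442554, 0.40369102]), 'orientation': array([-2.05194151e-04,  1.13165874e-01,  9.93575683e-01, -8.97001120e-04]), 'wrist_force': array([0.81944355, 0.66773148, 0.59717401]), 'wrist_torque': array([-0.02442419, -0.0160165 ,  0.03076141]), 'finger_gap': 0.09295016378272658} 0.1861
scene {'K': array([[479.02868696,   0.        , 281.15285985],
       [  0.        , 479.02868696, 209.86771359],
       [  0.        ,   0.        ,   1.        ]]), 'world_from_camera': array([[-0.41144773,  0.65236906, -0.6364946 , -0.14416196],
       [-0.91138583, -0.28735145,  0.2946269 , -0.15347267],
       [ 0.00930782,  0.70131573,  0.71279002,  0.83099437],
       [ 0.        ,  0.        ,  
[... 584 characters left out ...]
   ,   0.        ,   1.        ]]), 'world_from_camera': array([[ 0.0283076 ,  0.9986077 , -0.04451229,  0.46250464],
       [-0.9992164 ,  0.02950104,  0.02638711, -0.47497593],
       [ 0.02766353,  0.04373046,  0.99866029,  0.99729235],
       [ 0.        ,  0.        ,  0.        ,  1.        ]])}
stand [([0.5827, -0.3122, 0.0324], 0.84), ([0.3713, -0.2227, 0.0315], 0.23)]
cradle_mid [([0.578, -0.3117, 0.037], 0.85)]
table_axis [([0.5787, -0.3072, 0.0363], 0.81)]
bar_mid [([0.3997, -0.7355, 0.0277], 0.77), ([0.3697, -0.2743, 0.0251], 0.59)]
sleeve_mouth []
nose_tip [([0.6909, -0.2618, 0.0541], 0.5)]
grip_mid [([0.5587, -0.4083, 0.1295], 0.67)]
wheel_hub [([0.5374, -0.3756, 0.084], 0.85)]
```

View pics/scene0.png

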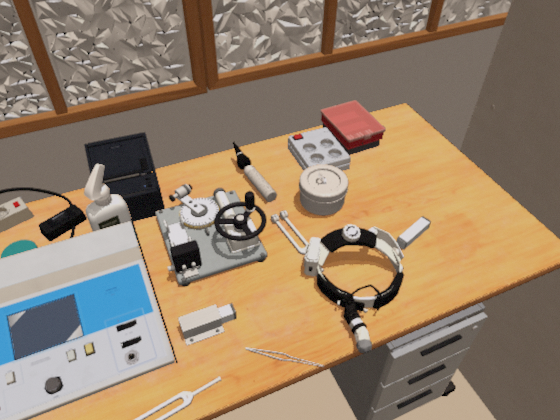

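View pics/top0.png

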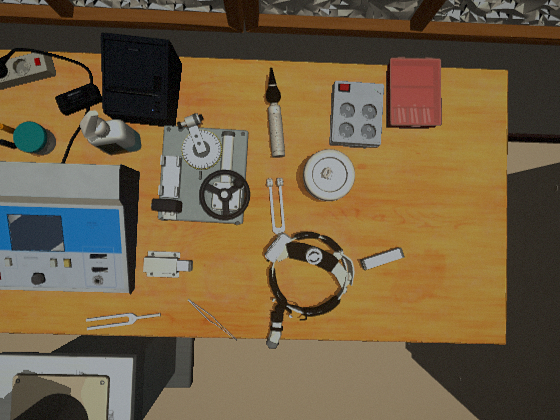

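```bash
cat > h.py <<'E'
from bench import manip
import numpy as np, cv2
def cloud(n, im_d=None):
    im,d=im_d if im_d else manip.get_image(n)
    ci=manip.camera_info(n);K=ci["K"];T=ci["world_from_camera"]
    v,u=np.mgrid[0:d.shape[0],0:d.shape[1]]
    x=(u-K[0,2])/K[0,0]*d; y=(v-K[1,2])/K[1,1]*d
    P=np.stack([x,-y,-d],-1)@T[:3,:3].T+T[:3,3]
    P[d==0]=np.nan
    return im,d,P
def proj(n,p):
    ci=manip.camera_info(n);K=ci["K"];T=ci["world_from_camera"]
    c=(np.asarray(p)-T[:3,3])@T[:3,:3]
    return K[0,0]*c[0]/-c[2]+K[0,2], K[1,1]*-c[1]/-c[2]+K[1,2]
def crop(n,im,u0,u1,v0,v1,s,name):
    cv2.imwrite(f"pics/{name}.png",cv2.resize(im[v0:v1,u0:u1,::-1],None,fx=s,fy=s,interpolation=cv2.INTER_CUBIC))
E
python3 - <<'E'
from h import *
im,d,P=cloud("top"); np.savez("top0.npz",im=im,d=d,P=P)
im2,d2,P2=cloud("scene"); np.savez("scene0.npz",im=im2,d=d2,P=P2)
crop("top",im,140,260,105,285,3.3,"topc0")
crop("scene",im2,140,290,170,350,3.3,"scenec0")
crop("top",im,340,420,230,290,6,"topc1")
for name,m in [("table",abs(P[...,2])<.02)]:
    print(np.nanmedian(P[250:330,200:260,2]),np.nanmedian(P2[300:330,240:280,2]))
# height map in world grid, from top
print("bar/sleeve pts")
for v in range(246,282,2):
    print(v,[ int(round(1000*z)) for z in P[v,138:200:2,2]])
E
```

```text
0.0007390050392825365 -0.0004840949847403353
bar/sleeve pts
246 [1, 0, 3, 0, -2, 1, -1, -1, 3, 0, 3, 1, -2, 3, 0, 1, -1, 0, 2, -1, 1, 0, 1, -1, 1, 0, -2, 1, -1, -1, -1]
248 [0, 1, 0, 2, 2, 1, -1, -1, 2, 2, 1, -2, 3, -1, 4, -1, 1, -2, 1, 0, 1, 2, 2, -1, 2, 2, 0, 1, 2, 1, -3]
250 [0, 0, 1, 1, 0, -1, 1, -1, 3, -2, -3, 0, 3, -1, -1, -1, 2, 0, 4, -1, 3, -1, 2, 0, 0, 0, 0, -2, 2, -3, 0]
252 [-1, -3, 0, 4, 4, 3, 3, 3, 5, 2, 3, 4, 4, 0, 4, 4, 2, 7, 5, 2, 0, -1, 0, -3, 1, 3, 4, 2, 2, -3, 1]
254 [2, 4, 2, 4, 0, 7, 3, 5, 5, 2, 5, 1, 0, 0, 1, -1, 3, 3, 4, 4, 2, 3, 1, 2, 1, 2, 0, 3, 5, 0, 0]Traceback (most recent call last):
  File "<stdin>", line 12, in <module>
ValueError: cannot convert float NaN to integer
```

View pics/topc0.png

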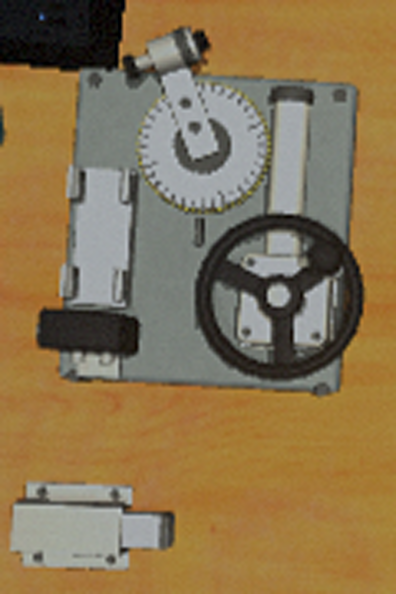

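View pics/scenec0.png

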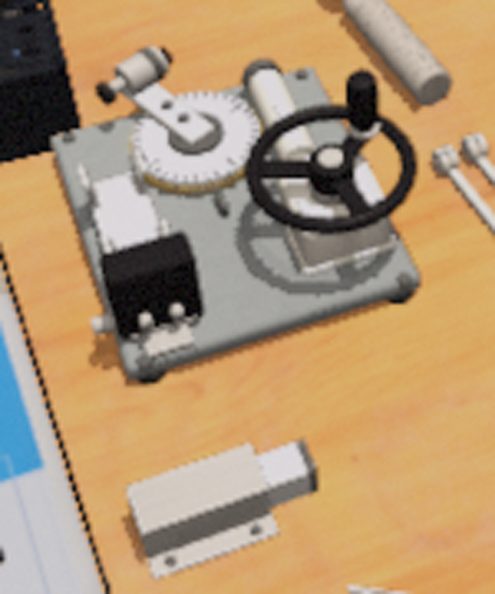

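View pics/topc1.png

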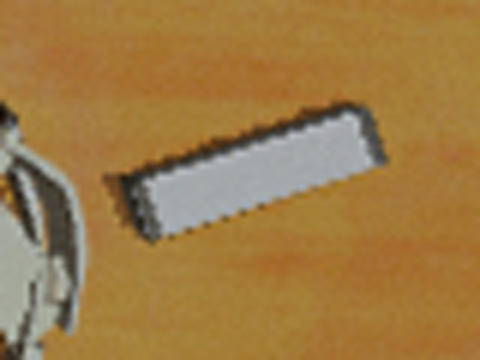

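```bash
cat > fit.py <<'E'
from h import *
out={}
for n in("top","scene"):
    D=np.load(f"{n}0.npz");P=D["P"].reshape(-1,3)
    P=P[~np.isnan(P).any(1)]
    def sel(x0,x1,y0,y1,z0,z1):
        m=(P[:,0]>x0)&(P[:,0]<x1)&(P[:,1]>y0)&(P[:,1]<y1)&(P[:,2]>z0)&(P[:,2]<z1);return P[m]
    q=sel(.40,.72,-.46,-.16,.012,.03)
    r=cv2.minAreaRect((q[:,:2]*1000).astype(np.float32));print(n,"plate",len(q),r,"z",np.median(q[:,2]))
    q=sel(.30,.43,-.34,-.13,.027,.04)
    r=cv2.minAreaRect((q[:,:2]*1000).astype(np.float32));print("roof",len(q),r,np.median(q[:,2]))
    q=sel(.30,.43,-.34,-.13,.008,.04)
    r=cv2.minAreaRect((q[:,:2]*1000).astype(np.float32));print("sleeve+bar",len(q),r)
    q=sel(.30,.43,-.30,-.262,.018,.03)
    if len(q)>4:
        r=cv2.minAreaRect((q[:,:2]*1000).astype(np.float32));print("bar",len(q),r,np.median(q[:,2]), q.min(0),q.max(0))
    q=sel(.45,.64,-.46,-.2,.105,.14)
    if len(q): print("grip top",len(q),q.mean(0),q.min(0),q.max(0))
    q=sel(.40,.72,-.32,-.16,.078,.09); print("speaker top",len(q),q.min(0),q.max(0), cv2.minAreaRect((q[:,:2]*1000).astype(np.float32)) if len(q) else 0)
    q=sel(.63,.72,-.36,-.16,.056,.07); print("cyl",len(q),q.mean(0) if len(q) else 0)
    q=sel(.45,.64,-.46,-.29,.075,.1); print("wheel",len(q),cv2.minEnclosingCircle((q[:,:2]*1000).astype(np.float32)))
E
python3 fit.py
```

```text
top plate 3657 ((595.1670532226562, -283.8210754394531), (252.63287353515625, 243.76992797851562), 88.57549285888672) z 0.020954295308981297
roof 713 ((345.1221618652344, -200.4732208251953), (145.31082153320312, 122.00659942626953), 67.40052032470703) 0.032175545979945985
sleeve+bar 1026 ((350.4372863769531, -214.20181274414062), (150.5308837890625, 124.07740783691406), 75.53893280029297)
bar 133 ((369.87322998046875, -276.5992431640625), (23.474987030029297, 28.608808517456055), 0.2046349197626114) 0.024575239205939292 [ 0.3581408  -0.29087046  0.01821327] [ 0.38165488 -0.26229557  0.02856959]
grip top 88 [ 0.55660813 -0.4028966   0.12563409] [ 0.54721977 -0.41248783  0.10639684] [ 0.56727029 -0.39150292  0.13189571]
speaker top 628 [ 0.49408471 -0.31984377  0.07807211] [ 0.71979121 -0.16011897  0.08995824] ((613.8983154296875, -244.73211669921875), (240.1138153076172, 120.53939819335938), 13.294293403625488)
cyl 240 [ 0.70284216 -0.26514916  0.06134168]
wheel 1080 ((534.0283813476562, -369.2296142578125), 56.33747482299805)
scene plate 3378 ((589.7404174804688, -284.11798095703125
[... 279 characters left out ...]
56968688964844, 176.6815948486328), 22.1668701171875)
bar 177 ((370.3475036621094, -277.1595458984375), (29.788331985473633, 26.3148136138916), 89.38935089111328) 0.023201420544970652 [ 0.35719614 -0.29205724  0.01831012] [ 0.38356618 -0.26224372  0.02728521]
grip top 112 [ 0.55294732 -0.40133734  0.12031867] [ 0.54575519 -0.41209691  0.10553331] [ 0.56814792 -0.39221084  0.13054138]
speaker top 589 [ 0.4910155  -0.31964842  0.07807667] [ 0.7199243  -0.16033373  0.08999716] ((612.9522094726562, -244.67440795898438), (244.70677185058594, 118.81488800048828), 13.697165489196777)
cyl 267 [ 0.70086468 -0.23375807  0.06209238]
wheel 1003 ((533.444091796875, -370.7713623046875), 56.84566879272461)
```

```bash
cat > fit2.py <<'E'
from h import *
for n in("top","scene"):
    D=np.load(f"{n}0.npz");P=D["P"].reshape(-1,3)
    P=P[~np.isnan(P).any(1)]
    def sel(x0,x1,y0,y1,z0,z1):
        m=(P[:,0]>x0)&(P[:,0]<x1)&(P[:,1]>y0)&(P[:,1]<y1)&(P[:,2]>z0)&(P[:,2]<z1);return P[m]
    q=sel(.44,.74,-.46,-.16,.013,.028)
    def edge(q,a,sgn,lo,hi,step=.008):
        pts=[]
        for s in np.arange(lo,hi,step):
            w=q[(q[:,a]>=s)&(q[:,a]<s+step)]
            if len(w)>3: pts.append((s+step/2,sgn*np.percentile(sgn*w[:,1-a],96)))
        pts=np.array(pts)
        m=np.ones(len(pts),bool)
        for _ in range(4):
            c=np.polyfit(pts[m,0],pts[m,1],1); r=abs(pts[:,1]-np.polyval(c,pts[:,0])); m=r<max(.003,np.median(r)*2)
        return c,m.sum(),len(pts)
    print(n)
    print(" right",edge(q,0,-1,.49,.67)); print(" left",edge(q[q[:,1]<-.2],0,1,.50,.66))
    print(" front",edge(q,1,-1,-.38,-.24)); print(" back",edge(q[q[:,0]<.72],1,1,-.38,-.26))
    q=sel(.325,.42,-.31,-.15,.027,.036); q=q[q[:,1]<-.15]
    print(" roof",edge(q,1,-1,-.25,-.19),edge(q,1,1,-.25,-.19)," mouth",edge(q,0,-1,.357,.383,.004))
    q=sel(.325,.42,-.31,-.264,.018,.030)
    print(" bar",edge(q,1,-1,-.29,-.266,.004),edge(q,1,1,-.29,-.266,.004)," end",edge(q,0,-1,.36,.382,.004))
    q=sel(.325,.42,-.31,-.264,.004,.030); print(" barend2",edge(q,0,-1,.36,.382,.004))
    q=sel(.47,.53,-.33,-.2,.07,.09); print(" spk",q.min(0),q.max(0),np.percentile(q,[3,97],axis=0), len(q))
    m=sel(.545,.72,-.29,-.19,.034,.07)
    print(len(m))
E
python3 fit2.py
python3 - <<'E'
from h import *
D=np.load("top0.npz");P=D["P"]
for v in range(112,215,3):
    print(v,' '.join('%3d'%(1000*z) if z==z else ' --' for z in P[v,150:215:2,2]), np.round(P[v,190,:2],3))
E
```

```text
top
 right (array([-0.03618789, -0.38520924]), np.int64(18), 23)
 left (array([ 0.3691604 , -0.45599195]), np.int64(12), 21)
 front (array([0.06793627, 0.49903179]), np.int64(17), 18)
 back (array([-0.06145879,  0.67178802]), np.int64(11), 15)
 roof (array([-0.00114826,  0.35521206]), np.int64(8), 8) (array([0.00425945, 0.38785345]), np.int64(8), 8)  mouth (array([-0.05969618, -0.23612062]), np.int64(5), 7)
 bar (array([0.13122323, 0.39614734]), np.int64(6), 6) (array([-0.07357733,  0.36037949]), np.int64(6), 6)  end (array([ 0.0035077 , -0.29086286]), np.int64(6), 6)
 barend2 (array([ 0.00541471, -0.29265108]), np.int64(6), 6)
 spk [ 0.49408471 -0.32924411  0.07018275] [ 0.52956554 -0.20917806  0.08962945] [[ 0.49470496 -0.32657858  0.07704996]
 [ 0.52497316 -0.21286079  0.08780015]] 395
1127
scene
 right (array([-0.24796814, -0.22292152]), np.int64(22), 23)
 left (array([ 0.35686894, -0.43637028]), np.int64(21), 21)
 front (array([0.02900982, 0.48439544]), np.int64(18), 18)
 back (array([1.50269621, 1.06429623]), np.int64(12), 15)
 roof (array([0.02627996, 0.36032639]), np.int64(8)
[... 5124 characters left out ...]
  68  50  21  22  23  19  21  22  21  19  23  83  87  83  20  17  20  59  60 [ 0.519 -0.283]
205   0  82  83  85  81  84  83  85  84  84  85  83  84  82  68  45  23  21  23  21  21  22  19  18  19  20  83  83  84  21  20  57  64 [ 0.512 -0.283]
208  -1  86  86  83  84  83  81  87  84  85  84  85  82  80  70  44  21  23  17  22  22  19  17  21  22  18  17  83  88  83  20  24  57 [ 0.505 -0.284]
211   1   1   2   1  55  65  71  80  82  83  83  83  81  76  60  39  19  17  17  21  21  22  18  21  20  21  19  26  83  85  87  21  20 [ 0.498 -0.284]
214   0   3  -2   1  19  20  49  45  24  26  23  47  28  20  20  21  23  23  21  21  21  19  21  23  19  20  21  20  20  88  88  85  88 [ 0.491 -0.284]
```

```bash
cat > fit3.py <<'E'
from h import *
from scipy.optimize import minimize
def sdf(p,r,x0,x1,y0,y1):
    c,s=np.cos(r[2]),np.sin(r[2]); d=p[:,:2]-r[:2]
    u=np.stack([c*d[:,0]+s*d[:,1],-s*d[:,0]+c*d[:,1]],1)
    q=np.abs(u-[(x0+x1)/2,(y0+y1)/2])-[(x1-x0)/2,(y1-y0)/2]
    return np.linalg.norm(np.maximum(q,0),axis=1)+np.minimum(q.max(1),0)
def fit(ins,out,rect,r0,clip=.01):
    def f(r):
        return np.minimum(np.maximum(sdf(ins,r,*rect),0),clip).sum()+np.minimum(np.maximum(-sdf(out,r,*rect),0),clip).sum()
    best=None
    for dy in(-.1,-.04,0,.04,.1):
        o=minimize(f,[r0[0],r0[1],r0[2]+dy],method="Nelder-Mead",options=dict(initial_simplex=[[r0[0],r0[1],r0[2]+dy],[r0[0]+.01,r0[1],r0[2]+dy],[r0[0],r0[1]+.01,r0[2]+dy],[r0[0],r0[1],r0[2]+dy+.05]],maxiter=600,xatol=1e-5,fatol=1e-5))
        if best is None or o.fun<best.fun: best=o
    return best.x,best.fun
def load(n,k=0):
    P=np.load(f"{n}{k}.npz")["P"].reshape(-1,3); return P[~np.isnan(P).any(1)]
def sel(P,x0,x1,y0,y1,z0,z1):
    m=(P[:,0]>x0)&(P[:,0]<x1)&(P[:,1]>y0)&(P[:,1]<y1)&(P[:,2]>z0)&(P[:,2]<z1);return P[m]
if __name__=="__main__":
  for n in("top","scene"):
    P=load(n)
    ins=sel(P,.45,.71,-.45,-.19,.014,.026);out=sel(P,.45,.72,-.46,-.19,-.01,.007)
    r,f=fit(ins,out,(-.108,.116,-.105,.095),(.585,-.305,0)); print(n,"stand",r,f,len(ins),len(out))
    c,s=np.cos(r[2]),np.sin(r[2]);R=np.array([[c,-s],[s,c]])
    for nm,p in dict(cradle=(-.008,.065),axis=(.061,0),).items(): print("  ",nm,r[:2]+R@p)
    q=sel(P,.45,.64,-.46,-.29,.078,.095); print("  hub",cv2.minEnclosingCircle((q[:,:2]*1000).astype(np.float32)))
    # in stand frame
    L=np.c_[(P[:,:2]-r[:2])@R,P[:,2]]
    q=sel(L,-.07,.05,.03,.1,.055,.068)
    print("  cheeks y",np.round(np.percentile(q[q[:,1]>.065][:,1],[2,25,50,75,98]),4),np.round(np.percentile(q[q[:,1]<.065][:,1],[2,25,50,75,98]),4),"x",np.round(np.percentile(q[:,0],[2,25,50,75,98]),4))
    q=sel(L,.06,.116,.02,.12,.04,.075);print("  cyl",np.round(q.mean(0),4),np.round(q.min(0),4),np.round(q.max(0),4))
    q=sel(L,-.04,.02,.056,.074,.03,.05);print("  floor z",np.median(q[:,2]))
    q=sel(L,-.10,-.04,.02,.12,.075,.095);print("  spk",np.round(np.percentile(q,[1,50,99],axis=0),4))
    q=sel(L,-.1,.1,-.15,.0,.115,.14);print("  griptop",np.round(q.mean(0),4),r[:2]+R@q.mean(0)[:2],q[:,2].max(),len(q))
    # sleeve, frame origin mouth, x into sleeve
    ins=sel(P,.32,.42,-.31,-.155,.0275,.036); out=sel(P,.32,.42,-.31,-.155,-.01,.0245)
    r,f=fit(ins,out,(0,.076,-.017,.017),(.371,-.26,1.57),.006); print("  mouth",r,f,len(ins))
    ins=sel(P,.32,.42,-.31,-.265,.012,.03); out=sel(P,.32,.42,-.33,-.265,-.01,.006)
    r,f=fit(ins,out,(0,.1,-.012,.012),(.371,-.29,1.57),.006); print("  bar front",r,f,len(ins))
E
python3 fit3.py
```

```text
top stand [ 0.58210192 -0.30440364 -0.02603711] 0.10470080822311986 3491 4078
   cradle [ 0.57579686 -0.2392174 ]
   axis [ 0.64308125 -0.30599172]
  hub ((534.0283813476562, -369.2296142578125), 56.33747482299805)
  cheeks y [0.0786 0.0804 0.0818 0.0835 0.086 ] [0.0375 0.0446 0.0463 0.0471 0.0499] x [-0.0648 -0.0446 -0.0315  0.0253  0.0359]
  cyl [0.11   0.0575 0.0551] [0.0811 0.02   0.0402] [0.116  0.1195 0.0744]
  floor z 0.03892231407763114
  spk [[-0.0895  0.0369  0.0764]
 [-0.0764  0.0628  0.0839]
 [-0.0629  0.0918  0.088 ]]
  griptop [-0.0225 -0.0988  0.1268] [ 0.55703204 -0.4025368 ] 0.13189570584020427 82
  mouth [ 0.37023477 -0.25871505  1.55488719] 0.382326169743502 550
  bar front [ 0.36977419 -0.29077135  1.56027081] 0.0011385192606761553 126
scene stand [ 0.58391818 -0.30642244 -0.0237415 ] 0.8477237494365943 3032 3174
   cradle [ 0.57746349 -0.24125084]
   axis [ 0.64490099 -0.30787053]
  hub ((533.444091796875, -370.7713623046875), 56.84566879272461)
  cheeks y [0.08   0.0818 0.0831 0.0846 0.086 ] [0.044  0.0457 0.0471 0.0486 0.0506] x [-0.0444 -0.0369  0.015   0.0257  0.0344]
  cyl [0.1105 0.072  0.0554] [0.0799 0.0201 0.04  ] [0.116  0.12   0.0749]
  floor z 0.038075541912493405
  spk [[-0.0929  0.0381  0.0752]
 [-0.0822  0.0661  0.0824]
 [-0.0654  0.0928  0.0855]]
  griptop [-0.0278 -0.096   0.124 ] [ 0.55389279 -0.40171003] 0.1305413776292449 81
  mouth [ 0.37185235 -0.26063036  1.55833121] 0.07612451154596844 626
  bar front [ 0.37005421 -0.29355798  1.5244908 ] 0.02639943081286379 182
```

```bash
python3 - <<'E'
from fit3 import *
for n in("top","scene"):
    P=load(n)
    for x0 in np.arange(.3,.8,.05):
        r=[]
        for y0 in np.arange(-.24,0,.02):
            q=sel(P,x0,x0+.05,y0,y0+.02,.0,.6); r.append(int(1000*np.percentile(q[:,2],99)) if len(q)>3 else -1)
        print(n,round(x0,2),"y from -.24:",r)
E
```

```text
top 0.3 y from -.24: [5, 5, 5, 4, 47, 49, 48, 51, 49, 48, 50, 49]
top 0.35 y from -.24: [36, 35, 34, 4, 64, 66, 64, 66, 65, 64, 64, 64]
top 0.4 y from -.24: [5, 5, 6, 4, 79, 80, 80, 79, 81, 80, 80, 79]
top 0.45 y from -.24: [86, 86, 5, 5, 96, 95, 95, 96, 95, 95, 96, 95]
top 0.5 y from -.24: [87, 87, 11, 5, 127, 127, 127, 127, 127, 127, 127, 127]
top 0.55 y from -.24: [60, 35, 5, 4, 132, 130, 131, 131, 131, 131, 132, 131]
top 0.6 y from -.24: [63, 60, 4, 5, 121, 163, 190, 179, 32, 4, 4, 4]
top 0.65 y from -.24: [85, 81, 4, 4, 124, 216, 209, 188, -1, -1, 5, 11]
top 0.7 y from -.24: [103, 106, 103, 104, 101, 100, 100, 99, 4, 30, 33, 32]
top 0.75 y from -.24: [122, 120, 120, 120, 119, 118, 120, -1, 22, 33, 33, 32]
scene 0.3 y from -.24: [5, 4, 5, 2, 47, 48, 47, 49, 47, 47, 47, 47]
scene 0.35 y from -.24: [33, 33, 32, 3, 63, 63, 63, 65, 64, 63, 63, 63]
scene 0.4 y from -.24: [3, 3, 2, 3, 79, 79, 79, 79, 78, 78, 80, 78]
scene 0.45 y from -.24: [83, 83, 3, 3, 96, 94, 95, 94, 94, 94, 95, 94]
scene 0.5 y from -.24: [85, 83, 37, 3, 126, 126, 126, 126, 126, 125, 126, 125]
scene 0.55 y from -.24: [60, 27, 2, 2, 131, 129, 129, 129, 129, 128, 129, 129]
scene 0.6 y from -.24: [61, 22, 3, 4, 122, 164, 190, 176, 112, -1, -1, -1]
scene 0.65 y from -.24: [83, 80, 79, 42, 124, 214, 207, 183, 117, -1, -1, -1]
scene 0.7 y from -.24: [103, 104, 103, 103, 104, 105, -1, -1, 1, 28, 30, 30]
scene 0.75 y from -.24: [119, 121, 118, 118, 117, 118, 120, -1, 27, 30, 30, 31]
```

```bash
python3 - <<'E'
from fit3 import *
for n in("top","scene"):
    P=load(n)
    for x0 in np.arange(.52,.64,.01):
        q=sel(P,x0,x0+.01,-.18,-.11,.09,.6); 
        if len(q)>4:
            w=sel(q,0,1,-.16,-.135,.09,.16)
            print(n,round(x0,2),"ymin",q[:,1].min().round(3),"z med/90", np.round(np.percentile(w[:,2],[50,95]),4) if len(w) else 0,len(w), "high ymin", sel(q,0,1,-.2,-.1,.14,.4)[:,1].min() if len(sel(q,0,1,-.2,-.1,.14,.4)) else None)
E
```

```text
top 0.52 ymin -0.159 z med/90 [0.122  0.1252] 80 high ymin None
top 0.53 ymin -0.158 z med/90 [0.123  0.1273] 82 high ymin None
top 0.54 ymin -0.159 z med/90 [0.1246 0.1285] 76 high ymin None
top 0.55 ymin -0.159 z med/90 [0.1254 0.1299] 81 high ymin None
top 0.56 ymin -0.159 z med/90 [0.127  0.1317] 82 high ymin None
top 0.57 ymin -0.159 z med/90 [0.1274 0.1308] 84 high ymin None
top 0.58 ymin -0.159 z med/90 [0.123  0.1273] 58 high ymin None
top 0.63 ymin -0.139 z med/90 [0.1015 0.1071] 4 high ymin -0.11001047486279225
scene 0.52 ymin -0.159 z med/90 [0.1212 0.1241] 50 high ymin None
scene 0.53 ymin -0.159 z med/90 [0.123 0.125] 54 high ymin None
scene 0.54 ymin -0.159 z med/90 [0.124  0.1267] 52 high ymin None
scene 0.55 ymin -0.159 z med/90 [0.1252 0.1276] 48 high ymin None
scene 0.56 ymin -0.16 z med/90 [0.1267 0.1302] 55 high ymin None
scene 0.57 ymin -0.159 z med/90 [0.1276 0.1301] 35 high ymin None
scene 0.58 ymin -0.159 z med/90 [0.124  0.1269] 14 high ymin None
scene 0.63 ymin -0.146 z med/90 [0.0981 0.1101] 15 high ymin -0.11253513208681015
```

```bash
cat > plan.py <<'E'
from h import *
from scipy.spatial.transform import Rotation as R
import json
def Rt(yaw): # tool pointing down, tool y at world angle yaw
    y=np.array([np.cos(yaw),np.sin(yaw),0]);z=np.array([0,0,-1.]);return np.stack([np.cross(y,z),y,z],1)
def pose():
    s=manip.get_state();q=s["orientation"];return np.array(s["tool_pos"]),R.from_quat([q[1],q[2],q[3],q[0]]).as_matrix()
def rows(way,grip,start=None,dp=3.9,dr=.12):
    """way: list of (pos,yaw); prints rows, returns end (pos,R) as rounded"""
    p,M=start if start else pose(); p=p.copy();out=[]
    for pos,yaw in way:
        T=Rt(yaw); rv=R.from_matrix(M.T@T).as_rotvec(); d=np.linalg.norm(np.array(pos)-p)*100
        n=max(1,int(np.ceil(max(d/dp,np.linalg.norm(rv)/dr))))
        p0=p.copy();M0=M.copy()
        for i in range(1,n+1):
            tp=p0+(np.array(pos)-p0)*i/n; TM=M0@R.from_rotvec(rv*i/n).as_matrix()
            sh=np.round(M.T@(tp-p)*100,2); r=np.round(R.from_matrix(M.T@TM).as_rotvec(),3)
            out.append([float(x)+0. for x in sh]+[float(x)+0. for x in r]+[grip])
            p=p+M@sh/100; M=M@R.from_rotvec(r).as_matrix()
    for i in range(0,len(out),12): print("[["+",".join("["+",".join(f"{x:g}" for x in r)+"]" for r in out[i:i+12])+"]]")
    print(len(out),"end",p.round(4),"yaw",np.arctan2(M[1,1],M[0,1]).round(4))
    return p,M
E
python3 - <<'E'
from plan import *
y0=np.deg2rad(77)
rows([((.40,.40,.41),.9),((.50,.10,.41),.3),((.46,-.10,.40),-.014),((.370,-.277,.33),-.014),((.370,-.277,.26),-.014)],6)
E
```

```text
[[[-3.33,-1.34,-0.06,0,0,0.049,6],[-3.39,-1.17,-0.06,0,0,0.05,6],[-3.45,-1,-0.06,0,0,0.049,6],[-3.49,-0.83,-0.05,0,0,0.049,6],[-3.53,-0.66,-0.06,0,0,0.05,6],[-3.56,-0.48,-0.06,0,0,0.049,6],[-3.58,-0.31,-0.06,0,0,0.049,6],[-3.58,-0.13,-0.06,0,0,0.05,6],[-3.59,0.05,-0.06,0,0,0.049,6],[-2.94,-1.92,0,0,0,0.067,6],[-3.07,-1.72,0,0,0,0.066,6],[-3.17,-1.51,0,0,0,0.067,6]]]
[[[-3.26,-1.3,0,0,0,0.067,6],[-3.35,-1.08,0,0,0,0.066,6],[-3.41,-0.85,0,0,0,0.067,6],[-3.46,-0.62,0,0,0,0.067,6],[-3.49,-0.39,0,0,0,0.066,6],[-3.51,-0.16,0,0,0,0.067,6],[-2.99,-1.62,0.17,0,0,0.052,6],[-3.06,-1.47,0.16,0,0,0.053,6],[-3.15,-1.3,0.17,0,0,0.052,6],[-3.2,-1.13,0.17,0,0,0.052,6],[-3.26,-0.97,0.17,0,0,0.053,6],[-3.3,-0.79,0.16,0,0,0.052,6]]]
[[[-2.97,-1.46,1.17,0,0,0,6],[-2.97,-1.46,1.16,0,0,0,6],[-2.97,-1.46,1.17,0,0,0,6],[-2.98,-1.46,1.17,0,0,0,6],[-2.97,-1.46,1.17,0,0,0,6],[-2.97,-1.46,1.16,0,0,0,6],[0,0,3.5,0,0,0,6],[0,0,3.5,0,0,0,6]]]
32 end [ 0.37  -0.277  0.26 ] yaw -0.014
```

```bash
python3 -m pendant '[[[-3.3,-1.3,-0.1,0,0,0.05,6],[-3.4,-1.2,-0.1,0,0,0.05,6],[-3.4,-1,-0.1,0,0,0.05,6],[-3.5,-0.8,0,0,0,0.05,6],[-3.5,-0.7,0,0,0,0.05,6],[-3.6,-0.5,0,0,0,0.05,6],[-3.6,-0.3,0,0,0,0.05,6],[-3.6,-0.1,0,0,0,0.05,6],[-3.6,0,0,0,0,0.05,6],[-2.9,-1.9,0,0,0,0.07,6],[-3.1,-1.7,0,0,0,0.07,6],[-3.2,-1.5,0,0,0,0.07,6]]]' && python3 -m pendant '[[[-3.3,-1.3,0,0,0,0.07,6],[-3.3,-1.1,0,0,0,0.07,6],[-3.4,-0.8,0,0,0,0.07,6],[-3.5,-0.6,0,0,0,0.07,6],[-3.5,-0.4,0,0,0,0.07,6],[-3.5,-0.2,0,0,0,0.06,6],[-3,-1.6,0.2,0,0,0.05,6],[-3.1,-1.5,0.2,0,0,0.05,6],[-3.1,-1.3,0.2,0,0,0.05,6],[-3.2,-1.1,0.2,0,0,0.05,6],[-3.3,-1,0.2,0,0,0.05,6],[-3.3,-0.8,0.2,0,0,0.04,6]]]'
python3 - <<'E'
from plan import *
rows([((.370,-.277,.33),-.014),((.370,-.277,.26),-.014),((.370,-.277,.197),-.014)],6)
E
```

```text
time_s: 2.0
tool_pos: [0.4327, 0.2972, 0.4076]
orientation: [-0.0, 0.431, 0.903, -0.0]
wrist_force: [1.7, 0.3, 0.2]
finger_gap: 0.0598
time_s: 3.0
tool_pos: [0.4491, -0.1039, 0.3959]
orientation: [0.0, 0.714, 0.701, 0.0]
wrist_force: [0.3, -0.3, 0.6]
finger_gap: 0.0601
[[[-2.91,-1.26,1.1,0,0,-0.001,6],[-2.91,-1.27,1.1,0,0,-0.001,6],[-2.9,-1.27,1.09,0,0,0,6],[-2.91,-1.27,1.1,0,0,-0.001,6],[-2.91,-1.28,1.1,0.001,0,-0.001,6],[-2.9,-1.27,1.1,0,0,-0.001,6],[0,0,3.5,0,0,0,6],[0,0,3.5,0,0,0,6],[0,0,3.15,0,0,0,6],[0,0,3.15,0,0,0,6]]]
10 end [ 0.37  -0.277  0.197] yaw -0.0135
```

```bash
python3 -m pendant '[[[-2.9,-1.3,1.1,0,0,0,6],[-2.9,-1.3,1.1,0,0,0,6],[-2.9,-1.3,1.1,0,0,0,6],[-2.9,-1.3,1.1,0,0,0,6],[-2.9,-1.3,1.1,0,0,0,6],[-2.9,-1.3,1.1,0,0,0,6],[0,0,3.5,0,0,0,6],[0,0,2.5,0,0,0,6],[0,0,0,0,0,0,6],[0,0,0,0,0,0,6]]]'
python3 - <<'E'
from plan import *
p,M=pose(); print(p,np.arctan2(M[1,1],M[0,1]))
im,d,P=cloud("top"); crop("top",im,130,230,230,330,6,"hov")
im,d,P=cloud("scene"); crop("scene",im,140,300,260,380,4.5,"hovs")
rows([((.370,-.277,.197),-.014)],6)
E
```

```text
time_s: 3.83
tool_pos: [0.3684, -0.2747, 0.2688]
orientation: [-0.002, 0.713, 0.701, -0.0]
wrist_force: [0.3, -0.3, 0.9]
finger_gap: 0.0601
[ 0.36837955 -0.27466196  0.26879465] -0.016302208387430083
[[[-0.08,0.01,3.73,0.001,0.001,-0.001,6],[-0.08,0.01,3.72,0.001,0,0,6]]]
2 end [ 0.37  -0.277  0.197] yaw -0.0143
```

View pics/hovs.png

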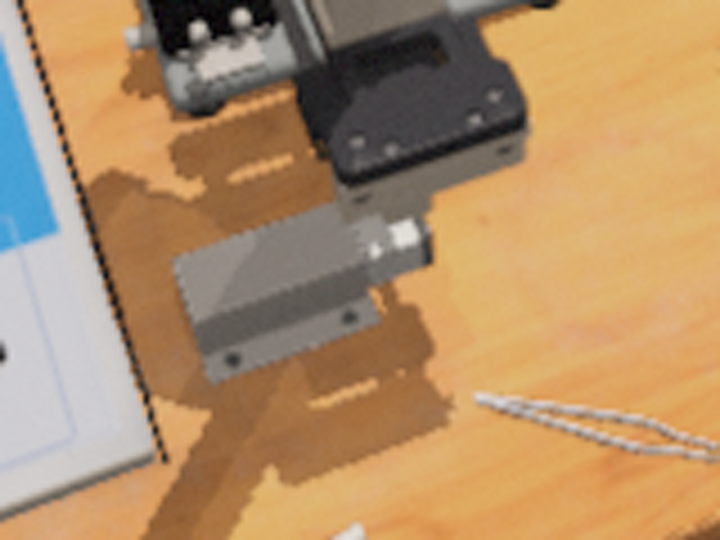

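The arm hovers over the bar's stub (bar end at crop (405,235), sleeve mouth at about (370,240)); forceps are clear at (480,400). Descending and closing.

```bash
python3 -m pendant '[[[-0.2,0.1,2.5,0,0,0,6],[0,0,2.5,0,0,0,6],[0,0,2.2,0,0,0,6],[0,0,0,0,0,0,6],[0,0,0,0,0,0,2],[0,0,0,0,0,0,2],[0,0,0,0,0,0,2],[0,0,0,0,0,0,2],[0,0,0,0,0,0,2],[0,0,0,0,0,0,2]]]' 20
```

```text
time_s: 4.77
tool_pos: [0.3703, -0.2774, 0.1986]
orientation: [0.001, 0.713, 0.701, 0.0]
wrist_force: [-0.6, -0.5, 0.3]
finger_gap: 0.0244
```

```bash
python3 -m pendant '[[[-0.6,0,0,0,0,0,2],[-1,0,0,0,0,0,2],[-1,0,0,0,0,0,2],[-1,0,0,0,0,0,2],[-1,0,0,0,0,0,2],[-1,0,0,0,0,0,2],[-1,0,0,0,0,0,2],[-1,0,0,0,0,0,2],[-0.8,0,0,0,0,0,2],[0,0,0,0,0,0,2],[0,0,0,0,0,0,2]]]'
python3 -m pendant '[[[0,0,0,0,0,0,4],[0,0,0,0,0,0,4],[0,0,0,0,0,0,4],[0,0,0,0,0,0,4],[0,0,0,0,0,0,4]]]'
python3 - <<'E'
from fit3 import *
for n in("top","scene"):
    im,d,P=cloud(n); np.savez(f"{n}1.npz",im=im,d=d,P=P)
    crop(n,im,140,300,230,350,4.5,f"pull_{n}")
    P=load(n,1)
    ins=sel(P,.35,.39,-.42,-.265,.012,.027)
    print(n,len(ins),ins[:,1].min(),ins[:,1].max(),np.histogram(ins[:,1],bins=np.arange(-.42,-.26,.01))[0])
E
```

```text
time_s: 5.68
tool_pos: [0.3688, -0.3621, 0.1985]
orientation: [0.001, 0.713, 0.701, -0.0]
wrist_force: [0.9, -2.9, 4.3]
finger_gap: 0.0238
time_s: 6.1
tool_pos: [0.3685, -0.3607, 0.1974]
orientation: [-0.0, 0.713, 0.702, 0.0]
wrist_force: [-0.5, -0.1, 1.5]
finger_gap: 0.0397
top 1 -0.3721708381681695 -0.3721708381681695 [0 0 0 0 1 0 0 0 0 0 0 0 0 0 0]
scene 480 -0.3512527663611289 -0.2763958375269977 [ 0  0  0  0  0  0  4 49 63 66 68 66 66 67 31]
```

View pics/pull_scene.png

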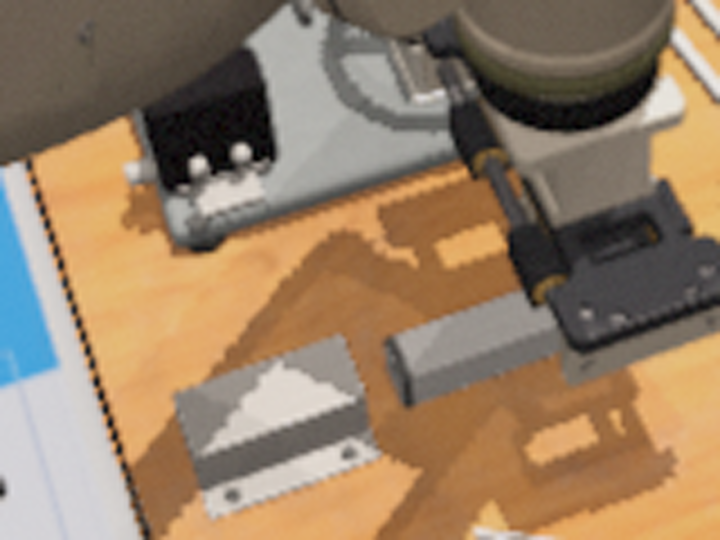

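Bar is fully out (its rear end at crop (398,370), 15 mm clear of the mouth). Shifting to its middle and regrasping.

```bash
python3 -m pendant '[[[1,0,0,0,0,0,4],[1,0,0,0,0,0,4],[1,0,0,0,0,0,4],[0.5,0,0,0,0,0,4],[0,0,0,0,0,0,4],[0,0,0,0,0,0,2],[0,0,0,0,0,0,2],[0,0,0,0,0,0,2],[0,0,0,0,0,0,2],[0,0,0,0,0,0,2]]]' 30
python3 - <<'E'
from fit3 import *
from plan import pose
p,M=pose();print(p,np.arctan2(M[1,1],M[0,1]))
for n in("top","scene"):
    im,d,P=cloud(n); np.savez(f"{n}2.npz",im=im,d=d,P=P)
    crop(n,im,140,300,230,350,4.5,f"re_{n}")
    P=load(n,2)
    for z in((.012,.027),(.004,.030)):
        ins=sel(P,.355,.385,-.42,-.265,*z)
        if len(ins): print(n,len(ins),np.sort(ins[:,1])[[0,2,-3,-1]])
E
```

```text
time_s: 7.03
tool_pos: [0.3692, -0.3264, 0.1979]
orientation: [0.0, 0.713, 0.701, 0.0]
wrist_force: [0.4, -0.1, 2.0]
finger_gap: 0.0234
[ 0.36924716 -0.3264463   0.19791448] -0.01631989965770873
top 120 [-0.37536577 -0.37523405 -0.34713662 -0.34516435]
top 144 [-0.41345748 -0.40594202 -0.34713662 -0.34516435]
scene 241 [-0.32252473 -0.31170963 -0.27691238 -0.27660567]
scene 280 [-0.32252473 -0.31170963 -0.27682797 -0.27660567]
```

View pics/re_scene.png

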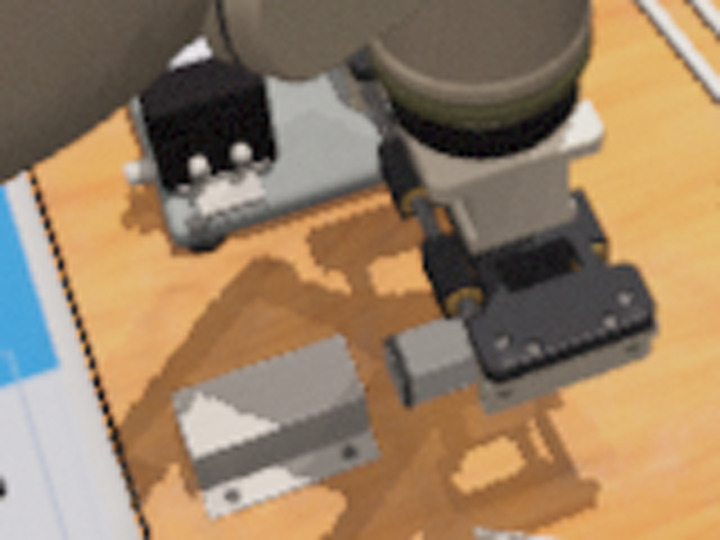

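View pics/re_top.png

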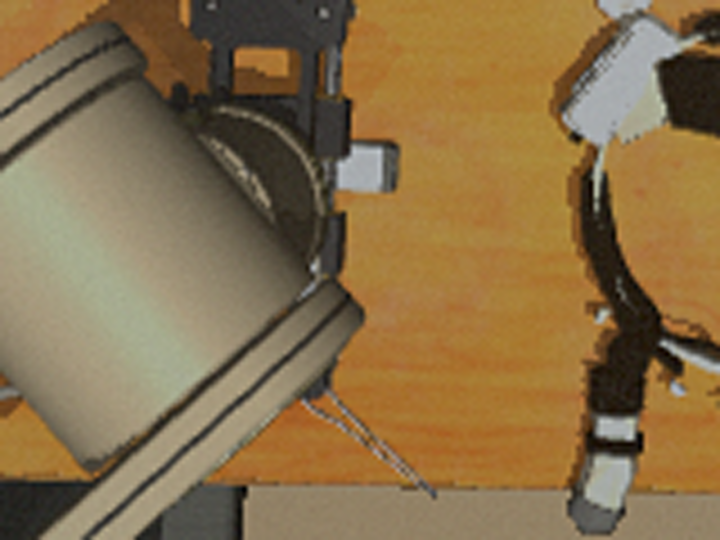

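```bash
python3 - <<'E'
from plan import *
rows([((.369,-.326,.28),-.016),((.48,-.30,.38),-.8),((.5796,-.2407,.38),-1.596),((.5796,-.2407,.30),-1.596)],2)
E
```

```text
[[[0.01,-0.01,-2.74,0,0,0,2],[0.02,-0.01,-2.73,0,0,0,2],[0.01,0,-2.74,0,0,0,2],[0.4,1.58,-1.43,0,0,0.112,2],[0.57,1.52,-1.43,0,0,0.112,2],[0.73,1.46,-1.42,0,0,0.112,2],[0.9,1.36,-1.43,0,0,0.112,2],[1.04,1.25,-1.43,0,0,0.112,2],[1.17,1.13,-1.43,0,0,0.112,2],[1.3,0.98,-1.42,0,0,0.112,2],[1.61,0.38,0,0,0,0.114,2],[1.65,0.2,0,0,0,0.113,2]]]
[[[1.65,0.01,0,0,0,0.114,2],[1.65,-0.17,0,0,0,0.114,2],[1.61,-0.37,0,0,0,0.113,2],[1.57,-0.54,0,0,0,0.114,2],[1.49,-0.72,0,0,0,0.114,2],[0,0,2.67,0,0,0,2],[0,0,2.66,0,0,0,2],[0,0,2.67,0,0,0,2]]]
20 end [ 0.5796 -0.2407  0.3   ] yaw -1.5962
```

```bash
python3 -m pendant '[[[0,0,-1.5,0,0,0,2],[0,0,-2.7,0,0,0,2],[0,0,-4,0,0,0,2],[0.4,1.6,-1.4,0,0,0.11,2],[0.6,1.5,-1.4,0,0,0.11,2],[0.7,1.5,-1.4,0,0,0.11,2],[0.9,1.4,-1.4,0,0,0.11,2],[1,1.3,-1.4,0,0,0.11,2],[1.2,1.1,-1.4,0,0,0.11,2],[1.3,1,-1.4,0,0,0.11,2],[1.6,0.4,0,0,0,0.12,2],[1.7,0.2,0,0,0,0.12,2]]]' && python3 -m pendant '[[[1.7,0,0,0,0,0.115,2],[1.7,-0.2,0,0,0,0.115,2],[1.6,-0.4,0,0,0,0.115,2],[1.6,-0.5,0,0,0,0.115,2],[1.5,-0.7,0,0,0,0.115,2],[0,0,0,0,0,0,2],[0,0,0,0,0,0,2]]]'
python3 - <<'E'
from plan import *
p,M=pose();print(p,np.arctan2(M[1,1],M[0,1]),M[:,2])
rows([((.5796,-.2407,.28),-1.596),],2)
im,d,P=cloud("scene"); crop("scene",im,100,300,120,270,4,"car")
E
```

```text
time_s: 8.13
tool_pos: [0.5106, -0.2827, 0.3786]
orientation: [0.001, 0.964, 0.266, 0.0]
wrist_force: [-1.2, 0.4, -3.0]
finger_gap: 0.0238
time_s: 8.72
tool_pos: [0.5822, -0.2394, 0.3768]
orientation: [-0.0, 1.0, -0.013, -0.001]
wrist_force: [0.9, -0.9, -2.4]
finger_gap: 0.0236
[ 0.58218909 -0.239381    0.37682614] -1.5975534771218622 [-1.49708023e-03  4.88826229e-04 -9.99998760e-01]
[[[-0.08,0.05,3.23,0,0.001,-0.001,2],[-0.08,0.05,3.23,0,0,0,2],[-0.09,0.04,3.22,0,0.001,-0.001,2]]]
3 end [ 0.5796 -0.2407  0.28  ] yaw -1.5956
```

View pics/car.png

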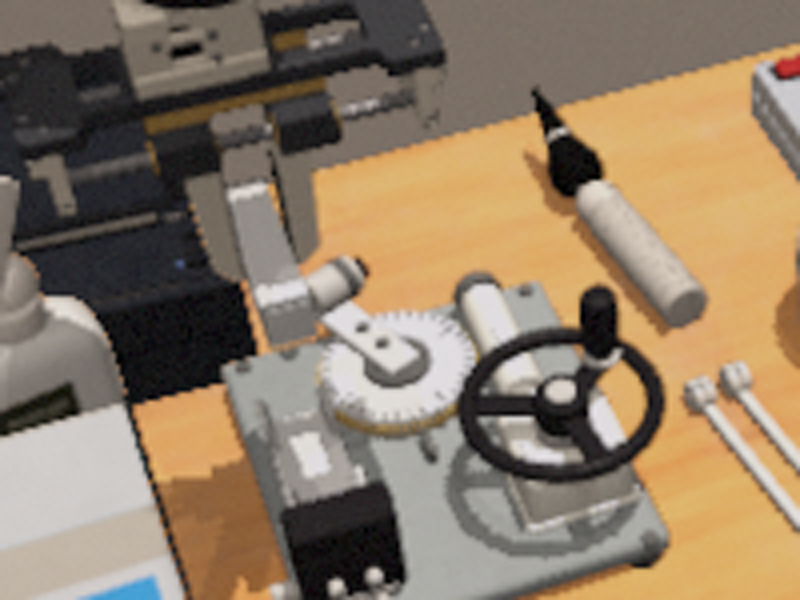

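```bash
python3 -m pendant '[[[-0.1,0.1,2.5,0,0,0,2],[-0.1,0.1,2.5,0,0,0,2],[0,0,2.5,0,0,0,2],[0,0,1.5,0,0,0,2],[0,0,0.7,0,0,0,2],[0,0,0,0,0,0,2],[0,0,0,0,0,0,2],[0,0,0,0,0,0,2]]]'
python3 - <<'E'
from plan import *
p,M=pose();print(p,np.arctan2(M[1,1],M[0,1]),M[:,2])
rows([((.5796,-.2407,.28),-1.596),],2)
im,d,P=cloud("scene"); crop("scene",im,130,260,160,270,5,"car2")
c,s=np.cos(-.025),np.sin(-.025);A=np.array([[c,-s],[s,c]])
L=np.c_[(P.reshape(-1,3)[:,:2]-[.583,-.3055])@A,P.reshape(-1,3)[:,2]];L=L[~np.isnan(L).any(1)]
# bar top points
z0=p[2]-.1979+.024
m=(abs(L[:,2]-z0)<.006)&(L[:,0]>-.07)&(L[:,0]<.06)&(L[:,1]>.04)&(L[:,1]<.09)
q=L[m];print(len(q),z0,np.percentile(q,[2,50,98],axis=0))
E
```

```text
time_s: 9.43
tool_pos: [0.5803, -0.2422, 0.2826]
orientation: [0.001, 1.0, -0.015, 0.001]
wrist_force: [0.0, 0.7, -0.2]
finger_gap: 0.0237
[ 0.58031712 -0.24224001  0.28262088] -1.600613839837693 [ 0.00226937 -0.00126099 -0.99999663]
[[[-0.08,-0.15,0.26,0.001,-0.002,-0.005,2]]]
1 end [ 0.5796 -0.2407  0.28  ] yaw -1.5956
442 0.10872088347846937 [[-0.05275923  0.04506295  0.10389393]
 [-0.01143332  0.06171507  0.1083753 ]
 [ 0.04306152  0.08379788  0.11277418]]
```

View pics/car2.png

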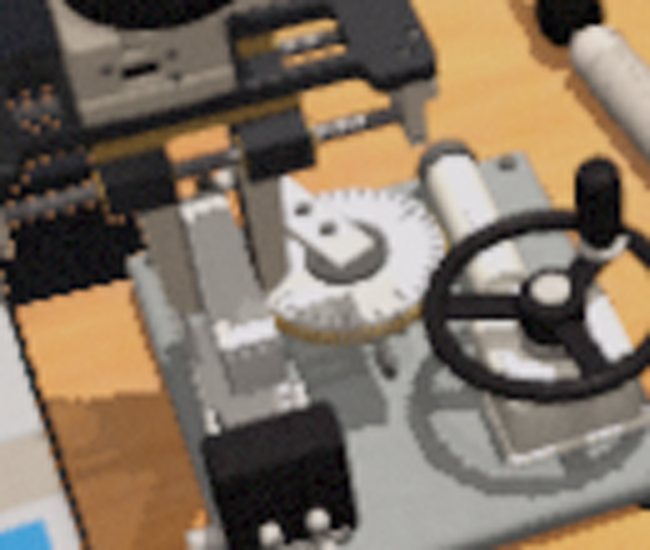

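```bash
python3 -m pendant '[[[-0.05,-0.15,0.6,0,0,0,2],[0,0,1,0,0,0,2],[0,0,1,0,0,0,2],[0,0,0.6,0,0,0,2],[0,0,0.5,0,0,0,2],[0,0,0.3,0,0,0,2],[0,0,0,0,0,0,2],[0,0,0,0,0,0,2]]]'; python3 -m pendant '[[[0,0,0,0,0,0,2]]]'
```

```text
time_s: 10.15
tool_pos: [0.5795, -0.2402, 0.2406]
orientation: [-0.0, 1.0, -0.015, -0.0]
wrist_force: [-0.3, -0.0, -0.7]
finger_gap: 0.0237
time_s: 10.23
tool_pos: [0.5797, -0.2403, 0.2412]
orientation: [0.0, 1.0, -0.015, 0.0]
wrist_force: [0.4, 0.2, -1.5]
finger_gap: 0.0235
```

Bar is between the cheeks with no side force. The last 4–5 mm go down by feel.

```bash
python3 -m pendant '[[[0,0,0.2,0,0,0,2],[0,0,0.1,0,0,0,2],[0,0,0,0,0,0,2]]]'; python3 -m pendant '[[[0,0,0.1,0,0,0,2],[0,0,0,0,0,0,2]]]';python3 -m pendant '[[[0,0,0.1,0,0,0,2],[0,0,0,0,0,0,2]]]'
python3 - <<'E'
from plan import *
im,d,P=cloud("scene"); crop("scene",im,130,260,160,270,5,"low")
E
```

```text
time_s: 10.48
tool_pos: [0.5794, -0.2402, 0.2377]
orientation: [0.0, 1.0, -0.015, -0.0]
wrist_force: [-0.2, 0.5, -0.8]
finger_gap: 0.024
time_s: 10.65
tool_pos: [0.5794, -0.2401, 0.2366]
orientation: [-0.0, 1.0, -0.015, -0.0]
wrist_force: [0.4, -0.1, -1.0]
finger_gap: 0.0237
time_s: 10.82
tool_pos: [0.5796, -0.2402, 0.236]
orientation: [0.0, 1.0, -0.015, 0.0]
wrist_force: [0.7, -0.8, 0.4]
finger_gap: 0.0238
```

View pics/low.png

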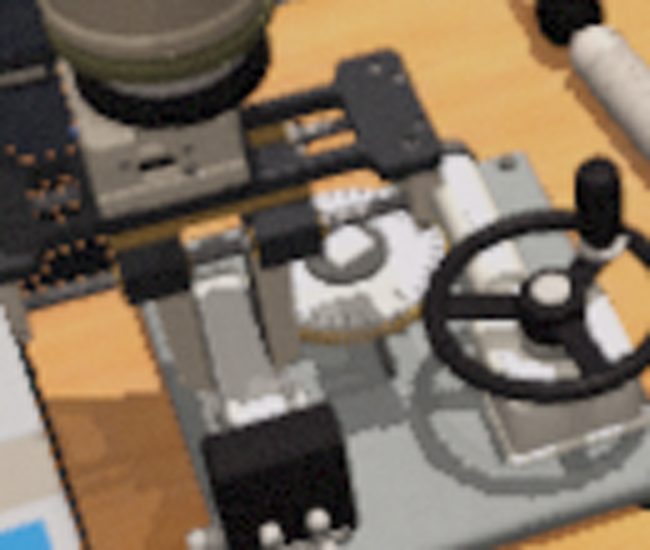

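```bash
python3 -m pendant '[[[0,0,0.05,0,0,0,2],[0,0,0,0,0,0,4],[0,0,0,0,0,0,4],[0,0,0,0,0,0,4],[0,0,0,0,0,0,4],[0,0,0,0,0,0,4]]]';python3 -m pendant '[[[0,0,-2,0,0,0,4],[0,0,-4,0,0,0,4],[0,0,-4,0,0,0,4],[0,0,-3,0,0,0,4],[-3,2,-2,0,0,0,4],[-3,4,0,0,0,0,4],[0,4,0,0,0,0,4],[0,2,0,0,0,0,4],[0,0,0,0,0,0,4]]]'
python3 - <<'E'
from fit3 import *
from plan import pose
print(pose()[0])
for n in("top","scene"):
    im,d,P=cloud(n); np.savez(f"{n}3.npz",im=im,d=d,P=P)
    crop(n,im,130,260,100,270,3.5,f"laid_{n}")
    P=load(n,3); r=(.583,-.3055,-.025);c,s=np.cos(r[2]),np.sin(r[2]);A=np.array([[c,-s],[s,c]])
    L=np.c_[(P[:,:2]-r[:2])@A,P[:,2]]
    q=sel(L,-.058,.06,.045,.085,.058,.066); print(n,len(q),np.percentile(q,[2,50,98],axis=0).round(4).tolist())
E
```

```text
time_s: 11.37
tool_pos: [0.5794, -0.2402, 0.2351]
orientation: [-0.0, 1.0, -0.015, -0.0]
wrist_force: [-0.7, -0.3, 0.3]
finger_gap: 0.0396
time_s: 12.12
tool_pos: [0.5197, -0.3556, 0.3853]
orientation: [0.001, 1.0, -0.017, 0.0]
wrist_force: [0.6, 0.3, -0.5]
finger_gap: 0.0402
[ 0.51966623 -0.35557492  0.38528872]Traceback (most recent call last):
  File "<stdin>", line 9, in <module>
    return _quantile_unchecked(
        a, q, axis, out, overwrite_input, method, keepdims, weights)
    return _ureduce(a,
                    func=_quantile_ureduce_func,
    ...<5 lines>...
                    overwrite_input=overwrite_input,
                    method=method)
    r = func(a, **kwargs)
    result = _quantile(arr,
                       quantiles=q,
    ...<2 lines>...
                       out=out,
                       weights=wgt)
    slices_having_nans = np.isnan(arr[-1, ...])
                                  ~~~^^^^^^^^^
IndexError: index -1 is out of bounds for axis 0 with size 0
```

View pics/laid_top.png

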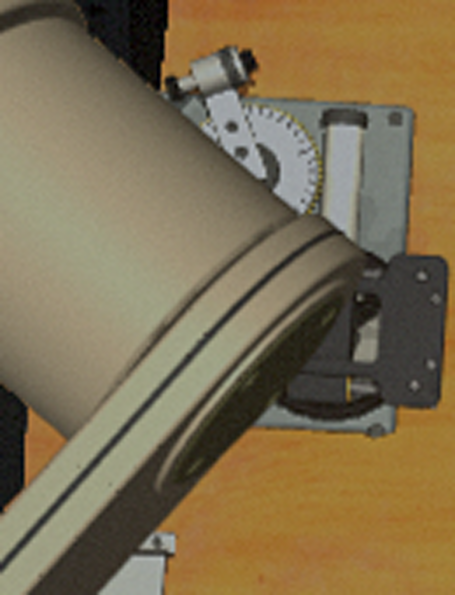

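```bash
cat > lo.py <<'E'
from fit3 import *
def look(k,ns=("scene",)):
    for n in ns:
        im,d,P=cloud(n); np.savez(f"{n}{k}.npz",im=im,d=d,P=P)
        crop(n,im,140,290,150,280,4.5,f"l{k}_{n}")
        P=load(n,k); r={"top":(.5821,-.3044,-.026),"scene":(.5839,-.3064,-.0237)}[n];c,s=np.cos(r[2]),np.sin(r[2]);A=np.array([[c,-s],[s,c]])
        L=np.c_[(P[:,:2]-r[:2])@A,P[:,2]]
        q=sel(L,-.058,.06,.053,.077,.056,.068)
        if len(q): print(n,"bar top",len(q),np.percentile(q,[2,50,98],axis=0).round(4).tolist())
        q=sel(L,-.12,.04,-.14,.04,.108,.14)
        if len(q): print(n,"grip",len(q),q.mean(0).round(4),r[:2]+A@q.mean(0)[:2])
        q=sel(L,.0,.15,-.1,.12,.050,.075); q=q[~((q[:,0]<.045)&(q[:,1]>.05)&(q[:,1]<.09)&(q[:,2]<.066))]
        q=q[np.hypot(q[:,0]-.061,q[:,1])<.1]
        if len(q): print(n,"cyl",len(q),q.mean(0).round(4),"angle",np.rad2deg(np.arctan2(q.mean(0)[1],q.mean(0)[0]-.061)))
E
python3 -c "
from lo import *
look(4)
P=load('top',0)"
```

```text
scene bar top 348 [[-0.0457, 0.0537, 0.0586], [-0.0026, 0.0652, 0.0617], [0.0433, 0.0766, 0.0646]]
scene grip 107 [-0.0284 -0.0958  0.121 ] [ 0.55326088 -0.40148172]
scene cyl 263 [0.1037 0.0379 0.0588] angle 41.58144002502427
```

View pics/l4_scene.png

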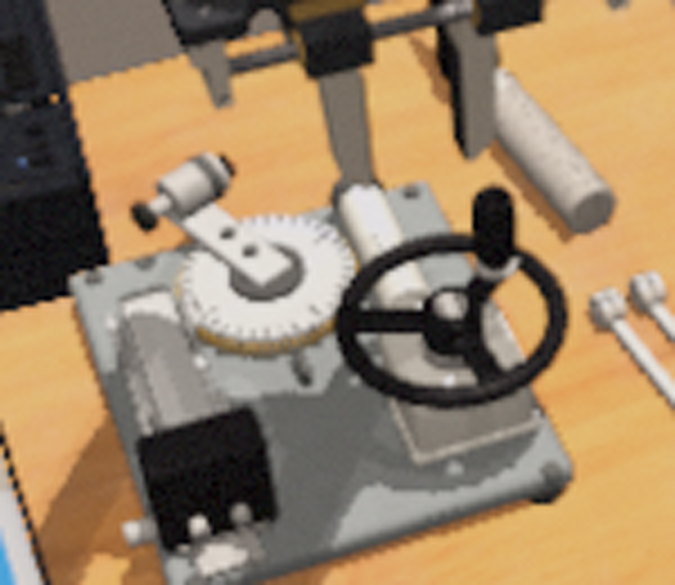

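```bash
python3 - <<'E'
from plan import *
rows([((.556,-.403,.36),-1.596),((.556,-.403,.281),-1.596)],5)
E
```

```text
[[[1.84,2.48,1.25,0,0,-0.003,5],[1.84,2.48,1.24,-0.001,0,-0.004,5],[0,0,2.63,0,0,0,5],[0,0,2.64,0,0,0,5],[0,0,2.63,0,0,0,5]]]
5 end [ 0.556 -0.403  0.281] yaw -1.5957
```

```bash
python3 -m pendant '[[[1.8,2.5,1.2,0,0,0,5],[1.8,2.5,1.3,0,0,0,5],[0,0,0,0,0,0,5],[0,0,0,0,0,0,5],[0,0,0.1,0,0,0,5]]]'
python3 - <<'E'
from plan import *
im,d,P=cloud("scene"); crop("scene",im,140,290,120,270,4,"gr")
rows([((.556,-.403,.281),-1.596)],5)
E
```

```text
time_s: 12.63
tool_pos: [0.5561, -0.4016, 0.3593]
orientation: [-0.0, 1.0, -0.014, -0.0]
wrist_force: [0.0, -1.3, -0.4]
finger_gap: 0.0502
[[[0,0.05,2.64,0,0,-0.001,5],[0,0.05,2.63,0,-0.001,-0.001,5],[0,0.05,2.64,0,0,-0.002,5]]]
3 end [ 0.556 -0.403  0.281] yaw -1.5956
```

View pics/gr.png

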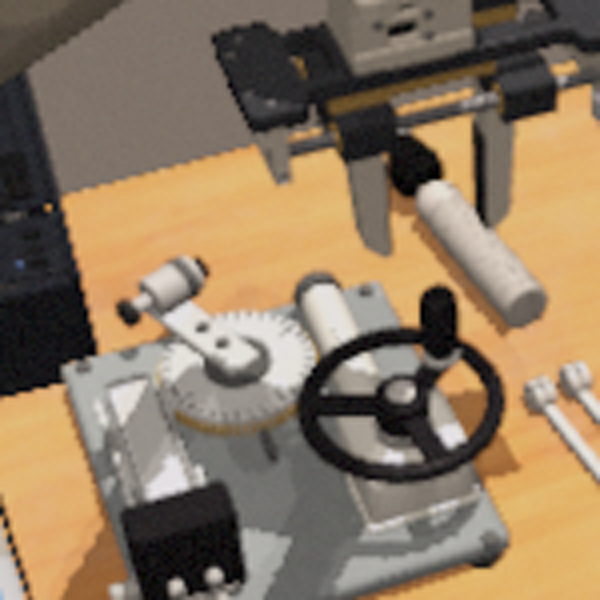

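The open fingers (crop (380,230) and (490,190)) straddle the grip at (440,320). Descending and closing gently.

```bash
python3 -m pendant '[[[0,0,2.6,0,0,0,5],[0,0,2.6,0,0,0,5],[0,0,2.5,0,0,0,5],[0,0,0,0,0,0,5],[0,0,0,0,0,0,1.8],[0,0,0,0,0,0,1.8],[0,0,0,0,0,0,1.8],[0,0,0,0,0,0,1.8],[0,0,0,0,0,0,1.8],[0,0,0,0,0,0,1.8]]]' 10
python3 - <<'E'
from lo import *
look(5)
E
```

```text
time_s: 13.52
tool_pos: [0.556, -0.4031, 0.2843]
orientation: [0.001, 1.0, -0.015, 0.001]
wrist_force: [-0.7, 1.4, 6.0]
finger_gap: 0.0209
scene bar top 350 [[-0.045, 0.0536, 0.0581], [-0.003, 0.0654, 0.0617], [0.0432, 0.0765, 0.0648]]
scene grip 278 [-0.031  -0.097   0.1236] [ 0.55065673 -0.40260198]
scene cyl 261 [0.1029 0.038  0.0586] angle 42.22800839744023
```

View pics/l5_scene.png

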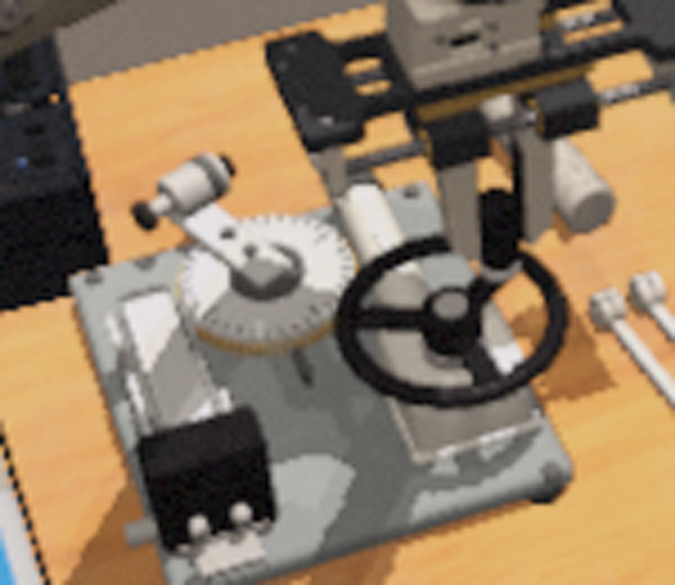

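```bash
python3 -m pendant '[[[0,0,-0.3,0,0,0,1.8],[0,0,0,0,0,0,1.8],[0,0,0,0,0,0,1.8]]]'; python3 - <<'E'
from plan import *
p,M=pose();print(p,np.arctan2(M[1,1],M[0,1]))
h=np.array([.5337,-.3700]); d=p[:2]-h; print("r",np.hypot(*d),np.rad2deg(np.arctan2(d[1],d[0])))
# table of tool-frame steps of 20 deg CCW, starting at phi, R=40mm
y=np.arctan2(M[1,1],M[0,1])
phi0=np.arctan2(d[1],d[0]); st=np.deg2rad(20)
q=p[:2].copy()
Mr=Rt(-1.597)[:2,:2]
for k in range(1,28):
    t=h+.04*np.array([np.cos(phi0+k*st),np.sin(phi0+k*st)])
    sh=np.round(Mr.T@(t-q)*100,1); q=q+Mr@sh/100
    print(k,round(np.rad2deg(phi0)+20*k),sh.tolist())
E
```

```text
time_s: 13.82
tool_pos: [0.5556, -0.4031, 0.2852]
orientation: [0.0, 1.0, -0.015, 0.0]
wrist_force: [3.0, -3.2, -4.2]
finger_gap: 0.0213
[ 0.55562289 -0.403137    0.2852052 ] -1.6011423033192171
r 0.0397325321644433 -56.512038258248936
1 -37 [1.0, -1.0]
2 -17 [0.6, -1.2]
3 3 [0.1, -1.4]
4 23 [-0.4, -1.3]
5 43 [-0.7, -1.2]
6 63 [-1.2, -0.8]
7 83 [-1.3, -0.3]
8 103 [-1.4, 0.1]
9 123 [-1.3, 0.6]
10 143 [-1.0, 0.9]
11 163 [-0.5, 1.3]
12 183 [-0.2, 1.4]
13 203 [0.4, 1.3]
14 223 [0.8, 1.2]
15 243 [1.1, 0.8]
16 263 [1.4, 0.3]
17 283 [1.4, -0.1]
18 303 [1.2, -0.6]
19 323 [1.0, -1.0]
20 343 [0.6, -1.2]
21 363 [0.1, -1.4]
22 383 [-0.4, -1.3]
23 403 [-0.7, -1.2]
24 423 [-1.2, -0.8]
25 443 [-1.3, -0.3]
26 463 [-1.4, 0.1]
27 483 [-1.3, 0.6]
```

```bash
python3 -m pendant '[[[0,0,0.1,0,0,0,1.8],[0.5,-0.5,0,0,0,0,1.8],[0.5,-0.5,0,0,0,0,1.8],[0.6,-1.2,0,0,0,0,1.8],[0.1,-1.4,0,0,0,0,1.8],[-0.4,-1.3,0,0,0,0,1.8],[-0.7,-1.2,0,0,0,0,1.8],[-1.2,-0.8,0,0,0,0,1.8],[0,0,0,0,0,0,1.8]]]'; python3 - <<'E'
from plan import *
p,M=pose();print(p,np.arctan2(M[1,1],M[0,1]))
h=np.array([.5337,-.3700]); d=p[:2]-h; print("r",np.hypot(*d),np.rad2deg(np.arctan2(d[1],d[0])))
from lo import look
look(6)
E
```

```text
time_s: 14.57
tool_pos: [0.5509, -0.3321, 0.2848]
orientation: [0.001, 1.0, -0.015, -0.001]
wrist_force: [-2.8, -4.3, 0.9]
finger_gap: 0.0214
[ 0.55086235 -0.33211782  0.28483208] -1.5998857319816255
r 0.041588533910023706 65.62731458906028
scene bar top 348 [[-0.0452, 0.0536, 0.0584], [-0.0026, 0.0652, 0.0615], [0.0422, 0.0767, 0.0642]]
scene grip 288 [-0.0397 -0.0268  0.1239] [ 0.54359605 -0.33220673]
scene cyl 134 [0.0891 0.0615 0.0588] angle 65.44398085814932
```

View pics/l6_scene.png

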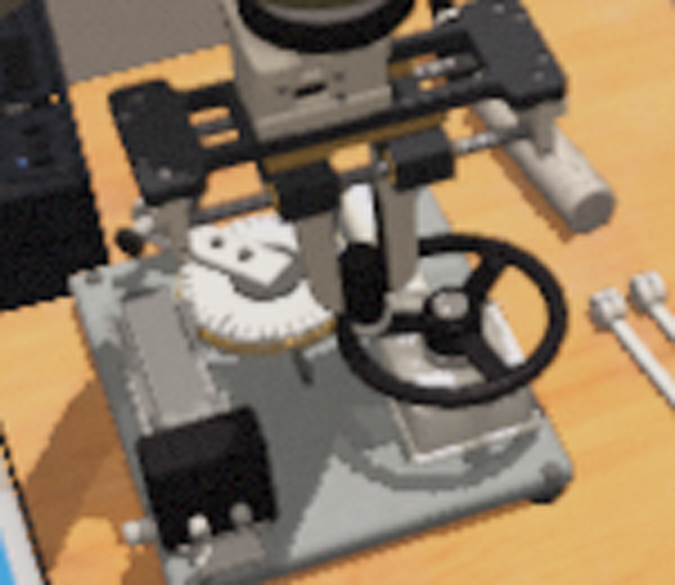

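```bash
cat > circ.py <<'E'
from plan import *
def circ(q,hub,a0,steps,R=.04,yaw=-1.6):
    Mr=Rt(yaw)[:2,:2]; q=np.array(q,float); a=a0
    for s in steps:
        a+=s; t=np.array(hub)+R*np.array([np.cos(np.deg2rad(a)),np.sin(np.deg2rad(a))])
        sh=np.round(Mr.T@(t-q)*100,1); q=q+Mr@sh/100
        print(round(a),sh.tolist(),q.round(4))
E
python3 -c "
from circ import *
circ((.5514,-.333),(.534,-.3715),65,[20]*22)"
```

```text
85 [-1.4, -0.1] [ 0.5374 -0.3316]
105 [-1.4, 0.2] [ 0.5234 -0.3332]
125 [-1.2, 0.6] [ 0.5112 -0.3388]
145 [-1.0, 1.0] [ 0.5009 -0.3485]
165 [-0.5, 1.3] [ 0.4955 -0.3614]
185 [-0.1, 1.4] [ 0.4941 -0.3753]
205 [0.4, 1.3] [ 0.4978 -0.3885]
225 [0.8, 1.1] [ 0.5054 -0.3997]
245 [1.2, 0.8] [ 0.5172 -0.408 ]
265 [1.3, 0.3] [ 0.5301 -0.4114]
285 [1.4, -0.2] [ 0.5442 -0.4098]
305 [1.3, -0.6] [ 0.5573 -0.4042]
325 [0.9, -1.0] [ 0.5666 -0.3945]
345 [0.6, -1.3] [ 0.573  -0.3817]
365 [0.0, -1.4] [ 0.5734 -0.3677]
385 [-0.4, -1.3] [ 0.5698 -0.3545]
405 [-0.8, -1.1] [ 0.5621 -0.3433]
425 [-1.1, -0.8] [ 0.5513 -0.335 ]
445 [-1.4, -0.3] [ 0.5374 -0.3316]
465 [-1.4, 0.2] [ 0.5234 -0.3332]
485 [-1.2, 0.6] [ 0.5112 -0.3388]
505 [-1.0, 1.0] [ 0.5009 -0.3485]
```

```bash
python3 -m pendant '[[[-1.4,-0.1,0,0,0,0,1.8],[-1.4,0.2,0,0,0,0,1.8],[-1.2,0.6,0,0,0,0,1.8],[-1,1,0,0,0,0,1.8],[-0.5,1.3,0,0,0,0,1.8],[-0.1,1.4,0,0,0,0,1.8],[0,0,0,0,0,0,1.8]]]';python3 -m pendant '[[[0.4,1.3,0,0,0,0,1.8],[0.8,1.1,0,0,0,0,1.8],[1.2,0.8,0,0,0,0,1.8],[1.3,0.3,0,0,0,0,1.8],[1.4,-0.2,0,0,0,0,1.8],[1.3,-0.6,0,0,0,0,1.8],[0,0,0,0,0,0,1.8],[0,0,0,0,0,0,1.8]]]'; python3 - <<'E'
from plan import *
p,M=pose();print(p,np.arctan2(M[1,1],M[0,1]))
from lo import look
look(7,("scene","top"))
E
```

```text
time_s: 15.2
tool_pos: [0.4944, -0.3779, 0.2849]
orientation: [0.0, 1.0, -0.016, 0.001]
wrist_force: [3.4, 0.0, 6.8]
finger_gap: 0.0214
time_s: 15.87
tool_pos: [0.558, -0.4039, 0.2843]
orientation: [-0.001, 1.0, -0.014, -0.001]
wrist_force: [-2.1, 5.3, 7.3]
finger_gap: 0.0216
[ 0.55802236 -0.40394807  0.28426665] -1.5997575384842906
scene bar top 362 [[-0.0454, 0.0537, 0.0574], [-0.0011, 0.0655, 0.0615], [0.0558, 0.0766, 0.0647]]
scene grip 278 [-0.0303 -0.097   0.1236] [ 0.55135913 -0.40264358]
scene cyl 251 [0.0804 0.062  0.0591] angle 72.58383862683463
top bar top 345 [[-0.0524, 0.0532, 0.0594], [-0.0167, 0.0638, 0.0628], [0.022, 0.0759, 0.0663]]
top cyl 8 [0.0157 0.0528 0.0619] angle 130.60792830113976
```

View pics/l7_scene.png

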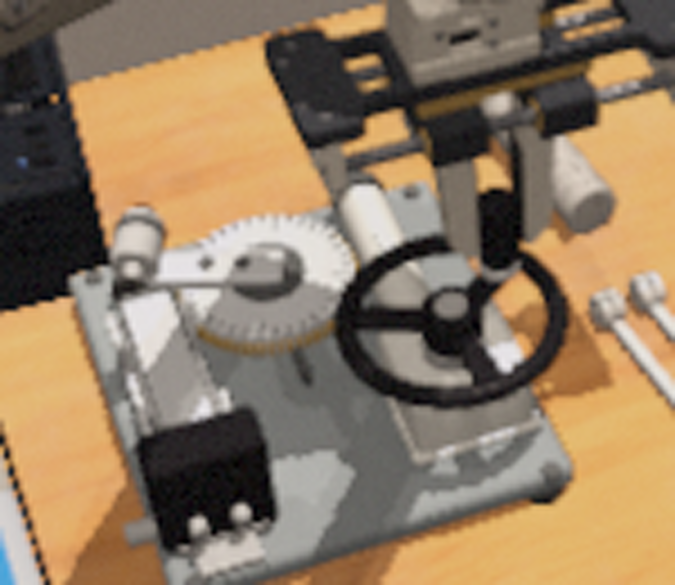

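```bash
python3 -c "
from circ import *
circ((.5573,-.4042),(.534,-.3715),305,[20]*5+[10]*14,R=.0392)"
python3 -m pendant '[[[0.9,-1,0,0,0,0,1.8],[0.6,-1.3,0,0,0,0,1.8],[0,-1.4,-0.1,0,0,0,1.8],[-0.4,-1.3,0,0,0,0,1.8],[0,0,0,0,0,0,1.8],[0,0,0,0,0,0,1.8]]]'; python3 - <<'E'
from plan import *
print(manip.get_state()["wrist_force"],pose()[0])
from lo import look
look(8,("scene","top"))
E
```

```text
325 [0.9, -1.0] [ 0.5666 -0.3945]
345 [0.5, -1.3] [ 0.572  -0.3816]
365 [0.1, -1.4] [ 0.5734 -0.3677]
385 [-0.4, -1.3] [ 0.5698 -0.3545]
405 [-0.8, -1.1] [ 0.5621 -0.3433]
415 [-0.6, -0.4] [ 0.5562 -0.3391]
425 [-0.6, -0.3] [ 0.5503 -0.336 ]
435 [-0.6, -0.2] [ 0.5444 -0.3338]
445 [-0.7, -0.1] [ 0.5374 -0.3326]
455 [-0.7, 0.0] [ 0.5304 -0.3324]
465 [-0.6, 0.1] [ 0.5244 -0.3332]
475 [-0.7, 0.3] [ 0.5173 -0.336 ]
485 [-0.6, 0.4] [ 0.5112 -0.3398]
495 [-0.5, 0.4] [ 0.506  -0.3437]
505 [-0.4, 0.5] [ 0.5019 -0.3486]
515 [-0.3, 0.6] [ 0.4987 -0.3545]
525 [-0.2, 0.7] [ 0.4965 -0.3614]
535 [-0.1, 0.7] [ 0.4953 -0.3684]
545 [-0.0, 0.7] [ 0.4951 -0.3754]
time_s: 16.47
tool_pos: [0.5708, -0.3531, 0.2845]
orientation: [-0.001, 1.0, -0.014, 0.0]
wrist_force: [6.9, 4.3, -3.3]
finger_gap: 0.0212
[ 6.92681226  4.33267863 -3.26940067] [ 0.57077888 -0.35306449  0.28448878]
scene bar top 333 [[-0.0451, 0.0537, 0.0576], [-0.003, 0.0652, 0.0616], [0.0454, 0.0763, 0.0646]]
scene grip 285 [-0.0182 -0.0468  0.1239] [ 0.56464195 -0.35280141]
scene cyl 237 [0.0741 0.0644 0.0592] angle 78.47492944725613
top bar top 61 [[-0.0535, 0.0562, 0.0594], [-0.0398, 0.0696, 0.063], [-0.0298, 0.076, 0.0668]]
```

View pics/l8_scene.png

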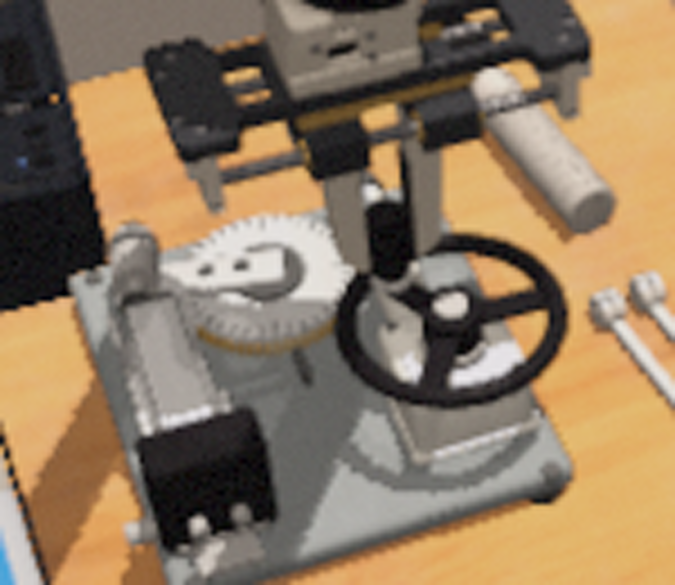

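View pics/l8_top.png

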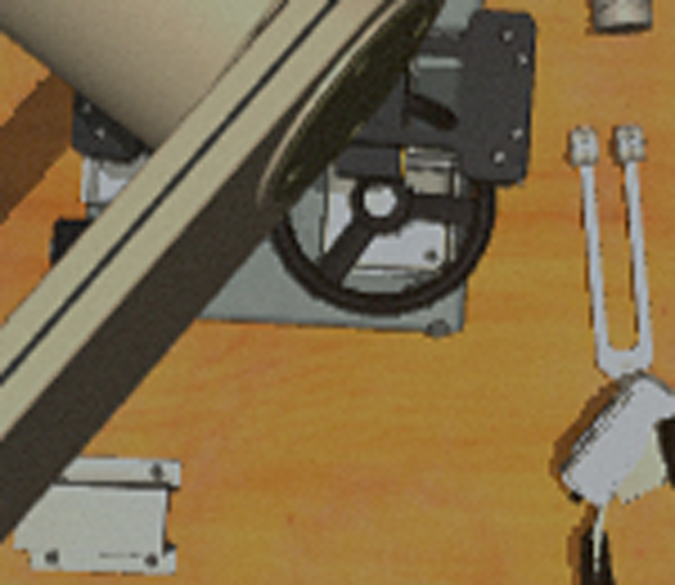

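```bash
python3 -c "
from circ import *
circ((.5700,-.3545),(.5352,-.3708),25,[20]*2+[10]*10,R=.04)"

```

```text
45 [-0.7, -1.2] [ 0.5634 -0.3423]
65 [-1.1, -0.7] [ 0.5526 -0.335 ]
75 [-0.7, -0.3] [ 0.5457 -0.3318]
85 [-0.7, -0.1] [ 0.5387 -0.3306]
95 [-0.7, 0.1] [ 0.5317 -0.3314]
105 [-0.7, 0.1] [ 0.5246 -0.3322]
115 [-0.6, 0.3] [ 0.5185 -0.335 ]
125 [-0.6, 0.3] [ 0.5125 -0.3378]
135 [-0.5, 0.5] [ 0.5073 -0.3427]
145 [-0.5, 0.5] [ 0.5022 -0.3475]
155 [-0.3, 0.6] [ 0.499  -0.3534]
165 [-0.2, 0.7] [ 0.4968 -0.3604]
```

```bash
python3 -m pendant '[[[-0.7,-1.2,0,0,0,0,1.8],[0,0,0,0,0,0,1.8]]]';python3 -m pendant '[[[-0.5,-0.4,0,0,0,0,1.8],[-0.6,-0.3,0,0,0,0,1.8],[0,0,0,0,0,0,1.8]]]';python3 -m pendant '[[[-0.7,-0.3,0,0,0,0,1.8],[0,0,0,0,0,0,1.8]]]';python3 -m pendant '[[[-0.7,-0.1,0,0,0,0,1.8],[0,0,0,0,0,0,1.8]]]'; python3 - <<'E'
from lo import look
look(9)
E
```

```text
time_s: 16.73
tool_pos: [0.5629, -0.3417, 0.2845]
orientation: [-0.001, 1.0, -0.015, -0.001]
wrist_force: [1.0, 4.1, -2.1]
finger_gap: 0.0211
time_s: 16.98
tool_pos: [0.552, -0.3346, 0.2845]
orientation: [-0.001, 1.0, -0.015, -0.001]
wrist_force: [1.6, 5.9, -2.0]
finger_gap: 0.0212
time_s: 17.15
tool_pos: [0.5449, -0.3318, 0.2846]
orientation: [-0.001, 1.0, -0.015, -0.001]
wrist_force: [1.2, 5.0, -2.0]
finger_gap: 0.0213
time_s: 17.32
tool_pos: [0.538, -0.3307, 0.2845]
orientation: [-0.001, 1.0, -0.015, -0.001]
wrist_force: [0.8, 5.0, -1.3]
finger_gap: 0.021
scene bar top 338 [[-0.0452, 0.0539, 0.0575], [-0.0031, 0.0648, 0.0615], [0.0571, 0.076, 0.0644]]
scene grip 284 [-0.0519 -0.0246  0.1233] [ 0.53147342 -0.3297892 ]
scene cyl 223 [0.0709 0.0643 0.0597] angle 81.2472695786056
```

View pics/l9_scene.png

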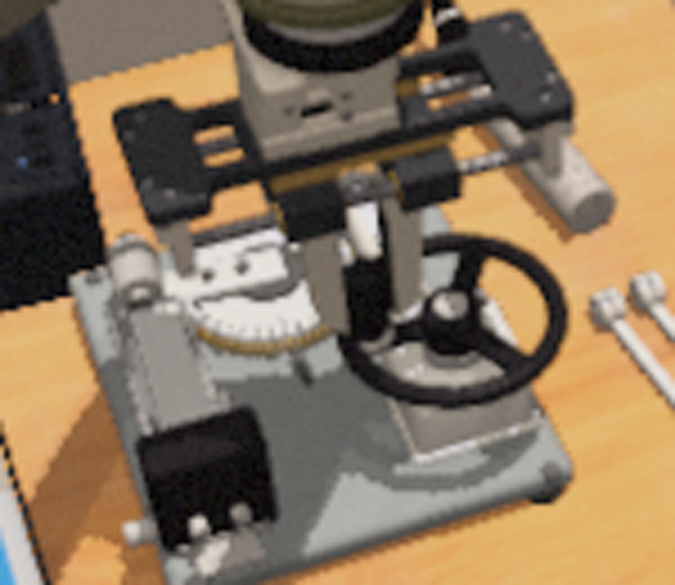

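```bash
python3 -m pendant '[[[-0.7,0,0,0,0,0,1.8],[0,0,0,0,0,0,1.8],[0,0,0,0,0,0,1.8]]]';python3 -m pendant '[[[-0.7,0.1,0,0,0,0,1.8],[0,0,0,0,0,0,1.8],[0,0,0,0,0,0,1.8]]]';python3 -m pendant '[[[-0.6,0.2,0,0,0,0,1.8],[0,0,0,0,0,0,1.8],[0,0,0,0,0,0,1.8]]]'; python3 - <<'E'
from lo import look
look(10)
E
```

```text
time_s: 17.62
tool_pos: [0.5313, -0.3307, 0.2846]
orientation: [-0.001, 1.0, -0.015, -0.001]
wrist_force: [0.1, 5.7, -1.4]
finger_gap: 0.0214
time_s: 17.87
tool_pos: [0.5244, -0.3318, 0.2846]
orientation: [-0.001, 1.0, -0.015, -0.001]
wrist_force: [1.3, 4.4, -4.0]
finger_gap: 0.0213
time_s: 18.12
tool_pos: [0.5185, -0.3337, 0.2846]
orientation: [-0.0, 1.0, -0.015, -0.0]
wrist_force: [2.3, 1.9, -5.1]
finger_gap: 0.0212
scene bar top 361 [[-0.0456, 0.0537, 0.0571], [0.0005, 0.0649, 0.0615], [0.0584, 0.076, 0.0644]]
scene grip 294 [-0.0709 -0.0286  0.1235] [ 0.51235379 -0.33331506]
scene cyl 211 [0.0681 0.0653 0.0598] angle 83.82630094879072
```

View pics/l10_scene.png

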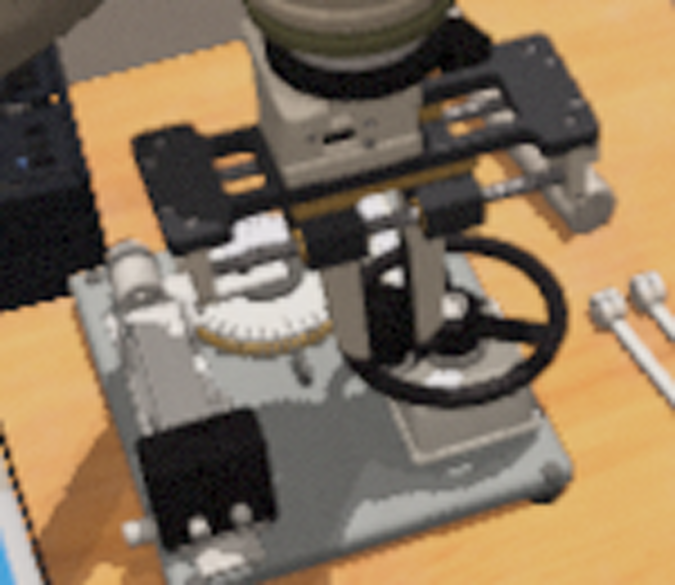

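```bash
cat > favg.py <<'E'
from plan import *
def favg(n=6,hub=(.535,-.3705)):
    F=[];p=[]
    for i in range(n):
        manip.get_image("scene"); s=manip.get_state(); F.append(s["wrist_force"]);p.append(s["tool_pos"])
    F=np.mean(F,0);sd=0;p=np.mean(p,0)
    d=p[:2]-np.array(hub); r=np.hypot(*d);u=d/r;t=np.array([-u[1],u[0]])
    print("phi",np.rad2deg(np.arctan2(d[1],d[0])).round(1),"r",r.round(4),"Ftan",(F[:2]@t).round(2),"Frad",(F[:2]@u).round(2),"Fz",F[2].round(2),"t",s["time_s"])
if __name__=="__main__": favg()
E
python3 favg.py
python3 -m pendant '[[[-0.6,0.3,0,0,0,0,1.8],[0,0,0,0,0,0,1.8]]]'; python3 favg.py
```

```text
phi 114.0 r 0.0403 Ftan -3.12 Frad 0.5 Fz -8.86 t 18.4667
time_s: 18.63
tool_pos: [0.5123, -0.3368, 0.2849]
orientation: [0.0, 1.0, -0.015, 0.0]
wrist_force: [5.1, 0.0, -11.9]
finger_gap: 0.0214
phi 123.5 r 0.0407 Ftan -3.49 Frad -3.29 Fz -12.67 t 18.9333
```

```bash
python3 -m pendant '[[[-0.25,0.15,0.1,0,0,0,1.8],[0,0,0,0,0,0,1.8]]]'; python3 favg.py; python3 -m pendant '[[[0.5,-0.3,0,0,0,0,1.8],[0,0,0,0,0,0,1.8]]]'; python3 favg.py;python3 -m pendant '[[[0.5,-0.3,0,0,0,0,1.8],[0,0,0,0,0,0,1.8]]]'; python3 favg.py
```

```text
time_s: 19.1
tool_pos: [0.5103, -0.3379, 0.2849]
orientation: [0.0, 1.0, -0.015, 0.001]
wrist_force: [5.4, 0.4, -8.7]
finger_gap: 0.0212
phi 127.1 r 0.0409 Ftan -4.36 Frad -2.26 Fz -7.47 t 19.4
time_s: 19.57
tool_pos: [0.5158, -0.3347, 0.2848]
orientation: [0.0, 1.0, -0.015, 0.0]
wrist_force: [3.8, 3.0, -2.5]
finger_gap: 0.0215
phi 118.7 r 0.0406 Ftan -4.69 Frad 1.38 Fz -3.2 t 19.8667
time_s: 20.03
tool_pos: [0.5208, -0.3322, 0.2848]
orientation: [0.001, 1.0, -0.015, 0.001]
wrist_force: [4.5, 1.5, -2.5]
finger_gap: 0.0211
phi 110.8 r 0.0408 Ftan -4.08 Frad -0.5 Fz -1.57 t 20.3333
```

```bash
python3 - <<'E'
from lo import *
look(11)
a=np.load("scene4.npz")["im"];b=np.load("scene10.npz")["im"];c=np.load("scene11.npz")["im"]
row=[cv2.resize(x[185:265,145:210,::-1],None,fx=4,fy=4,interpolation=cv2.INTER_CUBIC) for x in(a,b,c)]
cv2.imwrite("pics/cmp11.png",np.hstack(row))
E
```

```text
scene bar top 356 [[-0.0447, 0.0539, 0.0573], [0.0001, 0.0652, 0.0616], [0.0574, 0.076, 0.0644]]
scene grip 292 [-0.0688 -0.0277  0.1232] [ 0.51446293 -0.33245181]
scene cyl 220 [0.07   0.0662 0.0596] angle 82.25928224816097
```

View pics/cmp11.png

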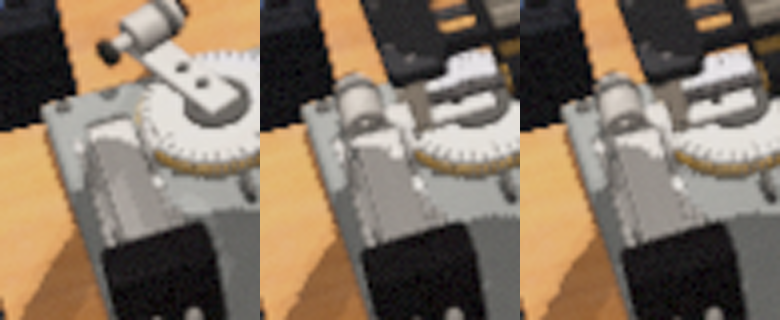

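```bash
python3 -m pendant '[[[0,0,0,0,0,0,4],[0,0,0,0,0,0,4],[0,0,0,0,0,0,4],[0,0,0,0,0,0,4]]]'; python3 favg.py
```

```text
time_s: 20.72
tool_pos: [0.5198, -0.3325, 0.2841]
orientation: [0.0, 1.0, -0.015, -0.0]
wrist_force: [-0.1, 0.3, 0.2]
finger_gap: 0.0392
phi 111.5 r 0.041 Ftan -0.2 Frad -0.1 Fz -0.15 t 21.0167
```

```bash
python3 - <<'E'
from lo import *
look(12)
im=np.load("scene12.npz")["im"]
crop("scene",im,150,260,180,260,7,"z12")
E
```

```text
scene bar top 330 [[-0.0446, 0.0549, 0.0565], [-0.0015, 0.0656, 0.0615], [0.0575, 0.0763, 0.0644]]
scene grip 300 [-0.0587 -0.0274  0.1232] [ 0.5245173  -0.33240424]
scene cyl 224 [0.0721 0.065  0.0594] angle 80.29872310904986
```

View pics/z12.png

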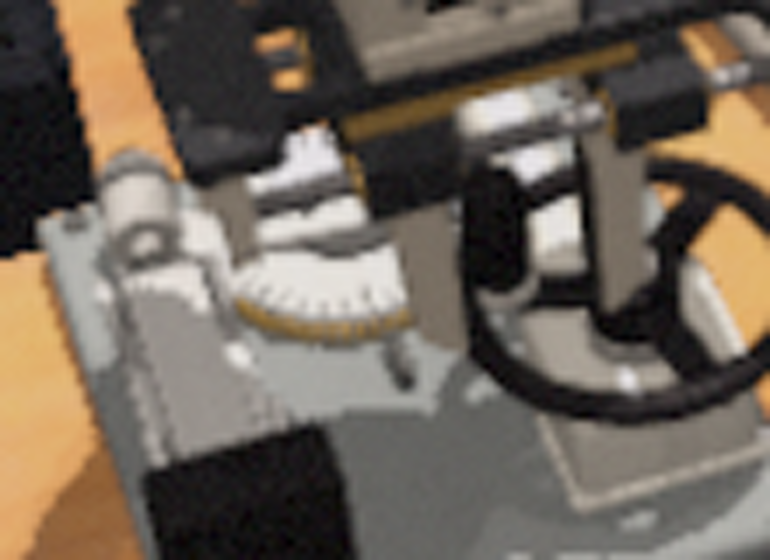

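```bash
python3 -m pendant '[[[1,0,0,0,0,0,4],[0,0,0,0,0,0,4],[0,0,0,0,0,0,1.8],[0,0,0,0,0,0,1.8],[0,0,0,0,0,0,1.8],[0,0,0,0,0,0,1.8],[0,0,0,0,0,0,1.8]]]' 12; python3 favg.py; python3 -m pendant '[[[-0.6,0.1,0,0,0,0,1.8],[-0.6,0.2,0,0,0,0,1.8],[0,0,0,0,0,0,1.8]]]'; python3 favg.py;  python3 -m pendant '[[[-0.3,0.1,0,0,0,0,1.8],[0,0,0,0,0,0,1.8]]]'; python3 favg.py
```

```text
time_s: 21.65
tool_pos: [0.53, -0.3326, 0.2842]
orientation: [-0.0, 1.0, -0.015, -0.0]
wrist_force: [-0.2, 0.4, 0.1]
finger_gap: 0.0185
phi 97.4 r 0.0382 Ftan -0.25 Frad 0.03 Fz -0.17 t 21.95
time_s: 22.2
tool_pos: [0.517, -0.3355, 0.2841]
orientation: [-0.0, 1.0, -0.015, -0.0]
wrist_force: [-0.8, 0.0, -0.5]
finger_gap: 0.0181
phi 116.0 r 0.0392 Ftan -0.4 Frad -0.4 Fz -0.17 t 22.5
time_s: 22.67
tool_pos: [0.5148, -0.3362, 0.2842]
orientation: [0.0, 1.0, -0.015, -0.0]
wrist_force: [-0.4, 0.2, -0.6]
finger_gap: 0.018
phi 120.2 r 0.0398 Ftan -0.18 Frad -0.06 Fz -0.26 t 22.9667
```

```bash
python3 - <<'E'
from lo import *
look(13)
im=np.load("scene13.npz")["im"]
crop("scene",im,150,260,180,260,7,"z13")
for k in (12,13):
    D=np.load(f"scene{k}.npz");P=D["P"];I=D["im"].astype(int)
    m=(I.max(-1)<45)&(P[...,2]>.095)&(P[...,2]<.133)&(P[...,1]<-.28)&(P[...,1]>-.45)&(P[...,0]>.45)&(P[...,0]<.62)
    q=P[m];print(k,len(q),q.mean(0) if len(q) else 0,np.percentile(q,[5,95],axis=0).round(4).tolist())
E
```

```text
scene bar top 328 [[-0.0448, 0.0548, 0.0575], [-0.0027, 0.0658, 0.0614], [0.0575, 0.0765, 0.064]]
scene grip 214 [-0.0724 -0.0316  0.124 ] [ 0.51081467 -0.33624186]
scene cyl 217 [0.0725 0.0656 0.0594] angle 80.07492390522286
12 150 [ 0.53914932 -0.33292809  0.11531352] [[0.5161, -0.3533, 0.0965], [0.5493, -0.3231, 0.1286]]
13 31 [ 0.52942726 -0.34182271  0.11299146] [[0.5123, -0.3466, 0.0993], [0.542, -0.3364, 0.1249]]
```

View pics/z13.png

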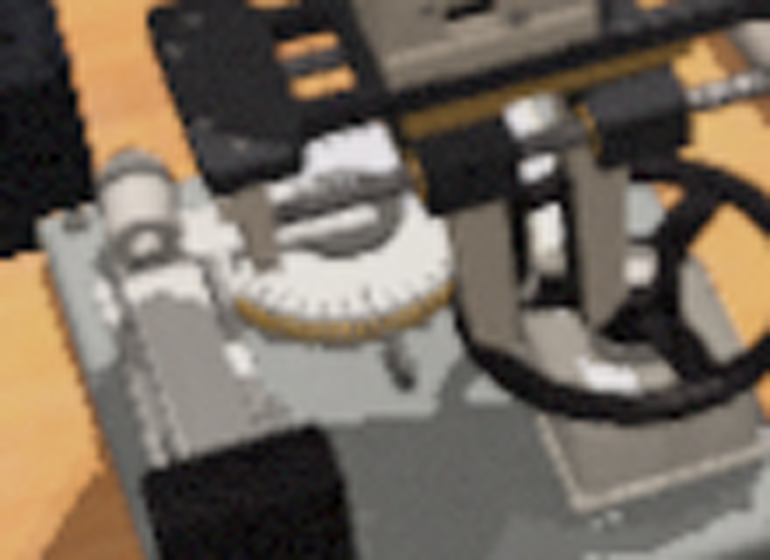

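```bash
python3 - <<'E'
from h import *
P=np.load("scene12.npz")["P"]
for u,v in((220,203),(221,206),(221,210),(221,214),(218,210),(224,210)): print(u,v,P[v,u].round(4))
# candidate grip top projections
for a in (75,80,85,90,95,100,105):
    c=np.array([.535+.04*np.cos(np.deg2rad(a)),-.3705+.04*np.sin(np.deg2rad(a))])
    print(a,c.round(4),np.round(proj("scene",[*c,.129]),1),np.round(proj("scene",[*c,.107]),1))
E
```

```text
220 203 [ 0.5552 -0.3361  0.1261]
221 206 [ 0.5432 -0.3344  0.1289]
221 210 [ 0.5372 -0.3319  0.1237]
221 214 [ 0.5386 -0.3312  0.1108]
218 210 [ 0.5428 -0.327   0.1205]
224 210 [ 0.5411 -0.3393  0.117 ]
75 [ 0.5454 -0.3319] [219.5 205.6] [220.4 213. ]
80 [ 0.5419 -0.3311] [219.7 206.8] [220.6 214.2]
85 [ 0.5385 -0.3307] [220. 208.] [220.9 215.4]
90 [ 0.535  -0.3305] [220.5 209.1] [221.4 216.5]
95 [ 0.5315 -0.3307] [221.2 210.2] [222.  217.6]
100 [ 0.5281 -0.3311] [221.9 211.2] [222.8 218.6]
105 [ 0.5246 -0.3319] [222.8 212.2] [223.7 219.6]
```

```bash
python3 -m pendant '[[[0,0,0,0,0,0,5],[0,0,0,0,0,0,5],[0,0,0,0,0,0,5],[0,0,0,0,0,0,5],[0.5,-0.4,0,0,0,0,5],[1.3,0,0,0,0,0,5],[1.3,0,0,0,0,0,5],[0,0,0,0,0,0,5]]]' 12; python3 - <<'E'
from lo import *
look(14)
im=np.load("scene14.npz")["im"]
crop("scene",im,190,280,170,250,8,"z14")
E
```

```text
time_s: 23.68
tool_pos: [0.5479, -0.3326, 0.2845]
orientation: [0.0, 1.0, -0.015, 0.001]
wrist_force: [0.8, -0.7, 0.2]
finger_gap: 0.0501
scene bar top 330 [[-0.0443, 0.0547, 0.0577], [-0.0024, 0.0657, 0.0616], [0.0579, 0.0765, 0.0641]]
scene grip 299 [-0.0406 -0.0277  0.1232] [ 0.5426176  -0.33317737]
scene cyl 224 [0.0715 0.0652 0.0594] angle 80.86255787742564
```

View pics/z14.png

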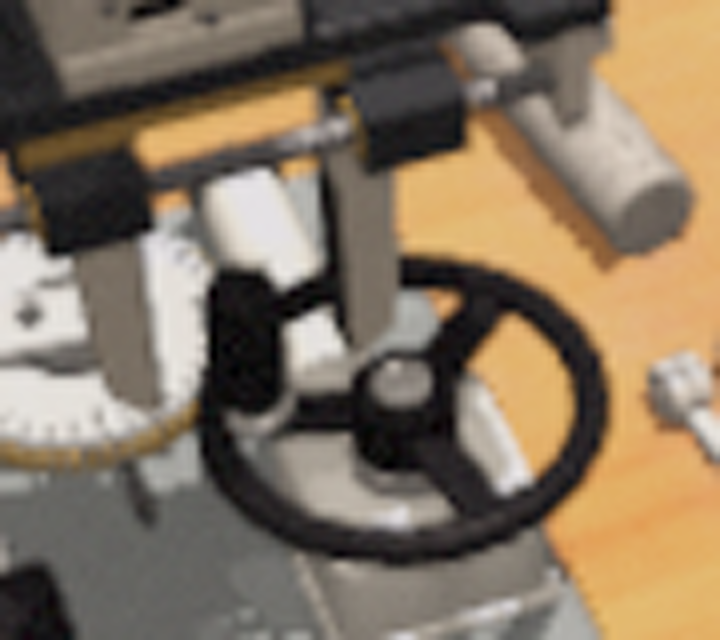

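Grip clearly between the open fingers (crop (245,340), phi ≈ 75°). Closing and winding on again gently while reading the force.

```bash
python3 -m pendant '[[[0,0,0,0,0,0,1.8],[0,0,0,0,0,0,1.8],[0,0,0,0,0,0,1.8],[0,0,0,0,0,0,1.8],[0,0,0,0,0,0,1.8],[0,0,0,0,0,0,1.8]]]' 15; python3 favg.py;  python3 -m pendant '[[[-0.4,0,0,0,0,0,1.8],[-0.3,0,0,0,0,0,1.8],[0,0,0,0,0,0,1.8]]]'; python3 favg.py; python3 -m pendant '[[[-0.3,0,0,0,0,0,1.8],[-0.3,0,0,0,0,0,1.8],[0,0,0,0,0,0,1.8]]]'; python3 favg.py
```

```text
time_s: 24.23
tool_pos: [0.546, -0.3329, 0.2843]
orientation: [-0.0, 1.0, -0.015, 0.0]
wrist_force: [0.0, 1.2, 0.6]
finger_gap: 0.0212
phi 73.5 r 0.0392 Ftan 0.4 Frad 1.73 Fz 0.65 t 24.5333
time_s: 24.78
tool_pos: [0.5394, -0.3315, 0.2843]
orientation: [-0.001, 1.0, -0.015, 0.0]
wrist_force: [2.2, 7.8, 2.2]
finger_gap: 0.021
phi 83.5 r 0.0392 Ftan -0.46 Frad 8.21 Fz 2.84 t 25.0833
time_s: 25.33
tool_pos: [0.5334, -0.3309, 0.2843]
orientation: [-0.002, 1.0, -0.015, 0.0]
wrist_force: [1.7, 10.9, 4.2]
finger_gap: 0.021
phi 92.2 r 0.0396 Ftan -1.24 Frad 11.04 Fz 4.05 t 25.6333
```

```bash
sed -i 's/hub=(.535,-.3705)/hub=(.5345,-.3692)/' favg.py; python3 -m pendant '[[[0,-0.2,0,0,0,0,1.8],[0,0,0,0,0,0,1.8],[0,0,0,0,0,0,1.8]]]'; python3 favg.py; python3 -m pendant '[[[-0.3,0,0,0,0,0,1.8],[-0.3,0.05,0,0,0,0,1.8],[0,0,0,0,0,0,1.8]]]'; python3 favg.py;
```

```text
time_s: 25.88
tool_pos: [0.5334, -0.3302, 0.2843]
orientation: [-0.0, 1.0, -0.015, 0.0]
wrist_force: [3.1, 4.6, 1.3]
finger_gap: 0.0211
phi 91.6 r 0.0389 Ftan -2.38 Frad 5.03 Fz 1.04 t 26.1833
time_s: 26.43
tool_pos: [0.527, -0.3306, 0.2843]
orientation: [-0.001, 1.0, -0.015, -0.0]
wrist_force: [0.2, 6.9, 1.8]
finger_gap: 0.0209
phi 100.9 r 0.0393 Ftan -1.29 Frad 6.16 Fz 3.1 t 26.7333
```

```bash
python3 -m pendant '[[[-0.05,-0.15,0,0,0,0,1.8],[0,0,0,0,0,0,1.8],[0,0,0,0,0,0,1.8]]]'; python3 favg.py; python3 -m pendant '[[[-0.3,0.1,0,0,0,0,1.8],[0,0,0,0,0,0,1.8],[0,0,0,0,0,0,1.8]]]'; python3 favg.py;
```

```text
time_s: 26.98
tool_pos: [0.5268, -0.3299, 0.2843]
orientation: [0.001, 1.0, -0.015, 0.0]
wrist_force: [3.2, -0.9, -1.6]
finger_gap: 0.0213
phi 101.1 r 0.04 Ftan -2.44 Frad -3.96 Fz -2.25 t 27.2833
time_s: 27.53
tool_pos: [0.5235, -0.3305, 0.2843]
orientation: [0.0, 1.0, -0.015, -0.0]
wrist_force: [1.8, -2.8, -0.9]
finger_gap: 0.0211
phi 105.6 r 0.0402 Ftan -0.96 Frad -3.87 Fz -0.73 t 27.8333
```

```bash
python3 -c "
from circ import *
circ((.5233,-.3299),(.5346,-.3699),106,[-20]*18,R=.04)"

```

```text
86 [1.4, -0.0] [ 0.5373 -0.3303]
66 [1.4, 0.3] [ 0.5512 -0.3337]
46 [1.1, 0.7] [ 0.562 -0.341]
26 [0.9, 1.1] [ 0.5707 -0.3523]
6 [0.4, 1.3] [ 0.5743 -0.3654]
-14 [-0.0, 1.4] [ 0.5739 -0.3794]
-34 [-0.6, 1.3] [ 0.5675 -0.3922]
-54 [-0.9, 1.0] [ 0.5582 -0.402 ]
-74 [-1.2, 0.7] [ 0.546  -0.4086]
-94 [-1.4, 0.2] [ 0.532  -0.4102]
-114 [-1.4, -0.3] [ 0.5181 -0.4068]
-134 [-1.1, -0.8] [ 0.5073 -0.3985]
-154 [-0.9, -1.1] [ 0.4986 -0.3872]
-174 [-0.4, -1.3] [ 0.495  -0.3741]
-194 [0.0, -1.4] [ 0.4954 -0.3601]
-214 [0.6, -1.3] [ 0.5018 -0.3473]
-234 [0.9, -1.0] [ 0.5111 -0.3375]
-254 [1.2, -0.6] [ 0.5232 -0.3319]
```

```bash
python3 -m pendant '[[[1.4,0,0,0,0,0,1.8],[1.4,0.3,0,0,0,0,1.8],[1.1,0.7,0,0,0,0,1.8],[0.9,1.1,0,0,0,0,1.8],[0.4,1.3,0,0,0,0,1.8],[0,1.4,0,0,0,0,1.8],[-0.6,1.3,0,0,0,0,1.8],[-0.9,1,0,0,0,0,1.8],[-1.2,0.7,0,0,0,0,1.8],[0,0,0,0,0,0,1.8]]]';python3 favg.py; python3 -m pendant '[[[-1.4,0.2,0,0,0,0,1.8],[-1.4,-0.3,0,0,0,0,1.8],[-1.1,-0.8,0,0,0,0,1.8],[-0.9,-1.1,0,0,0,0,1.8],[-0.4,-1.3,0,0,0,0,1.8],[0,-1.4,0,0,0,0,1.8],[0.6,-1.3,0,0,0,0,1.8],[0.9,-1,0,0,0,0,1.8],[1.2,-0.6,0,0,0,0,1.8],[0,0,0,0,0,0,1.8],[0,0,0,0,0,0,1.8]]]'; python3 favg.py; python3 -c "
from lo import *
look(15)"
```

```text
time_s: 28.67
tool_pos: [0.5445, -0.4093, 0.2842]
orientation: [-0.002, 1.0, -0.016, -0.001]
wrist_force: [-2.1, 2.7, 1.7]
finger_gap: 0.021
phi -73.9 r 0.041 Ftan -0.74 Frad -4.7 Fz 4.14 t 28.9667
time_s: 29.88
tool_pos: [0.5248, -0.3313, 0.2842]
orientation: [-0.001, 1.0, -0.014, 0.0]
wrist_force: [-0.3, 6.4, 4.6]
finger_gap: 0.0208
phi 105.5 r 0.039 Ftan -1.09 Frad 7.26 Fz 4.59 t 30.1833
scene bar top 294 [[-0.0452, 0.0551, 0.0589], [-0.0071, 0.0661, 0.0616], [0.0342, 0.0765, 0.0645]]
scene grip 287 [-0.0652 -0.0262  0.1233] [ 0.51808899 -0.33103853]
scene cyl 141 [0.0872 0.0633 0.0588] angle 67.47963412905708
```

View pics/l15_scene.png

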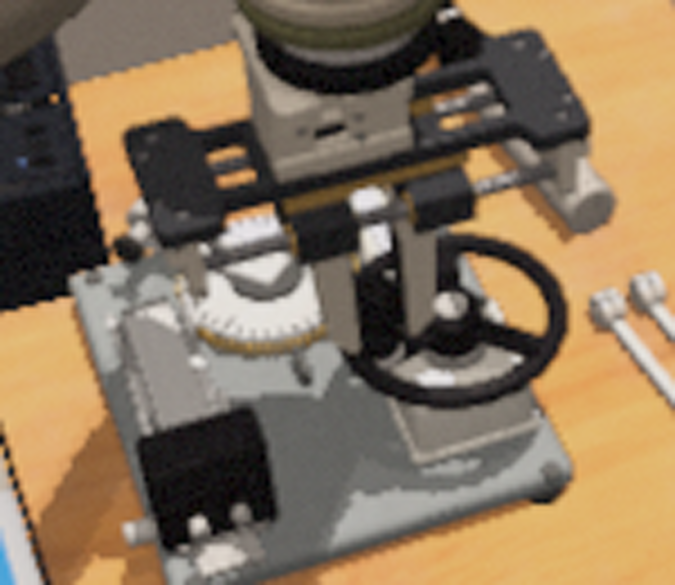

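```bash
python3 -m pendant '[[[1.4,-0.1,0,0,0,0,1.8],[1.4,0.3,0,0,0,0,1.8],[1.1,0.7,0,0,0,0,1.8],[0.9,1.1,0,0,0,0,1.8],[0.4,1.3,0,0,0,0,1.8],[0,1.4,0,0,0,0,1.8],[-0.6,1.3,0,0,0,0,1.8],[-0.9,1,0,0,0,0,1.8],[-1.2,0.7,0,0,0,0,1.8],[0,0,0,0,0,0,1.8]]]';python3 favg.py; python3 -m pendant '[[[-1.4,0.2,0,0,0,0,1.8],[-1.4,-0.3,0,0,0,0,1.8],[-1.1,-0.8,0,0,0,0,1.8],[-0.9,-1.1,0,0,0,0,1.8],[-0.4,-1.3,0,0,0,0,1.8],[0,-1.4,0,0,0,0,1.8],[0.6,-1.3,0,0,0,0,1.8],[0.9,-1,0,0,0,0,1.8],[1.2,-0.7,0,0,0,0,1.8],[0,0,0,0,0,0,1.8],[0,0,0,0,0,0,1.8]]]'; python3 favg.py
```

```text
time_s: 31.07
tool_pos: [0.5446, -0.4104, 0.284]
orientation: [-0.002, 1.0, -0.016, -0.001]
wrist_force: [-2.0, 9.2, 5.7]
finger_gap: 0.021
phi -74.4 r 0.0421 Ftan -0.69 Frad -8.24 Fz 5.58 t 31.3667
time_s: 32.28
tool_pos: [0.525, -0.3317, 0.2842]
orientation: [-0.0, 1.0, -0.014, 0.0]
wrist_force: [-0.1, 5.2, 2.6]
finger_gap: 0.0213
phi 105.9 r 0.0386 Ftan -0.79 Frad 5.45 Fz 3.41 t 32.5833
```

```bash
python3 -m pendant '[[[0,-0.1,0,0,0,0,1.8],[0,0,0,0,0,0,4.5],[0,0,0,0,0,0,4.5],[0,0,0,0,0,0,4.5],[0,0,0,0,0,0,4.5],[0,0,-2,0,0,0,4.5],[0,0,-4,0,0,0,4.5],[0,0,-4,0,0,0,4.5],[0,0,-4,0,0,0,4.5]]]'; python3 -m pendant '[[[0,4,0,0,0,0,4.5],[0,4,0,0,0,0,4.5],[0,4,0,0,0,0,4.5],[-1,4,0,0,0,0,4.5],[-1,4,0,0,0,0,4.5],[-1,4,0,0,0,0,4.5],[-1,4,0,0,0,0,4.5],[-1,4,0,0,0,0,4.5],[-1,4,0,0,0,0,4.5],[0,0,0,0,0,0,4.5],[0,0,0,0,0,0,4.5]]]'
python3 - <<'E'
from lo import *
look(16,("scene","top"))
im=np.load("top16.npz")["im"]; crop("top",im,140,265,100,230,5,"t16")
print([(x["point"],round(x["score"],2)) for n in("top","scene") for x in manip.spot_in(n,"nose_tip")])
E
```

```text
time_s: 33.33
tool_pos: [0.5233, -0.3312, 0.4253]
orientation: [-0.0, 1.0, -0.015, -0.001]
wrist_force: [0.2, -0.8, 1.0]
finger_gap: 0.0449
time_s: 34.25
tool_pos: [0.4509, -0.6922, 0.4188]
orientation: [-0.002, 1.0, -0.017, -0.002]
wrist_force: [0.2, 0.4, -1.0]
finger_gap: 0.0448
scene bar top 23 [[-0.0464, 0.0665, 0.0591], [-0.0414, 0.0733, 0.0614], [-0.0276, 0.0768, 0.0638]]
top bar top 468 [[-0.0558, 0.0539, 0.0575], [-0.0099, 0.0648, 0.0629], [0.0365, 0.0764, 0.0664]]
top grip 89 [-0.0599 -0.0303  0.1261] [ 0.52138316 -0.33316152]
top cyl 327 [0.1095 0.0095 0.0595] angle 11.144794286257811
[([0.7045, -0.2839, 0.0546], 0.59), ([0.5315, -0.3717, 0.0833], 0.53)]
```

View pics/t16.png

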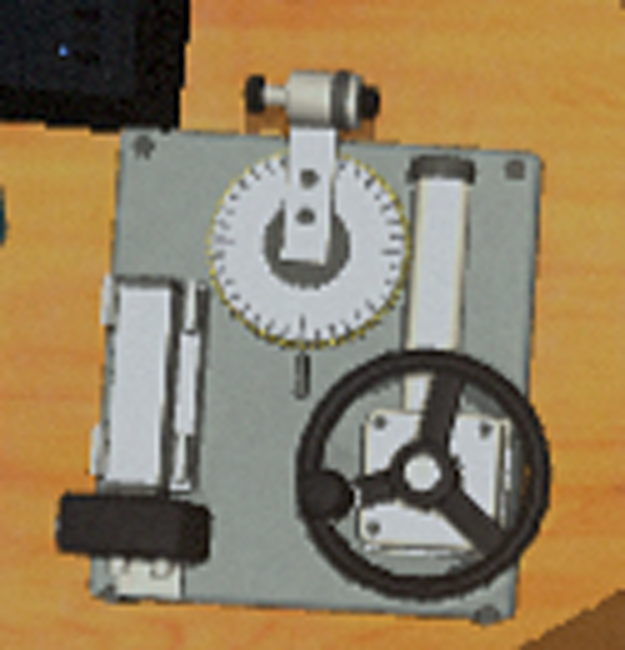

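View pics/l16_scene.png

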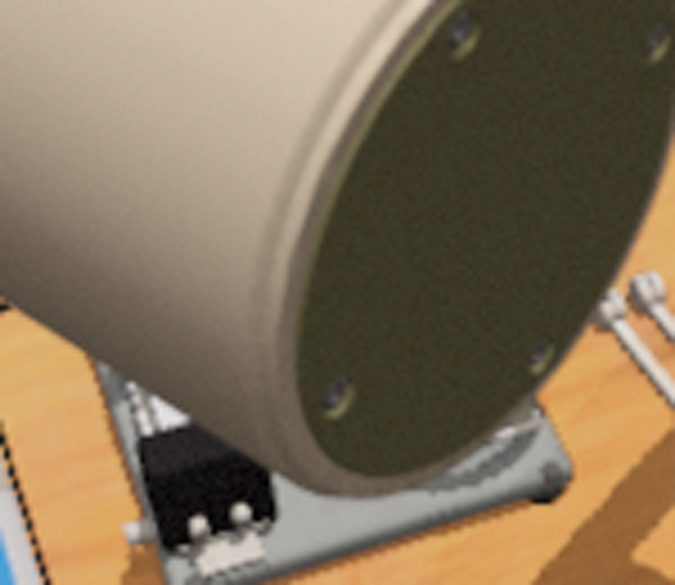

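```bash
python3 - <<'E'
from h import *
ci=manip.camera_info("top");K=ci["K"];T=ci["world_from_camera"]
def ray(cu,cv,z):
    u,v=140+cu/5-.4,100+cv/5-.4
    d=T[:3,:3]@np.array([(u-K[0,2])/K[0,0],-(v-K[1,2])/K[1,1],-1]);return T[:3,3]+d*(z-T[2,3])/d[2]
r=(.5821,-.3044,-.026);c,s=np.cos(r[2]),np.sin(r[2]);A=np.array([[c,-s],[s,c]])
st=lambda p:np.r_[(p[:2]-r[:2])@A,p[2]]
tip=st(ray(247,95,.05)); far=st(ray(146,280,.062)); ax=st(ray(304,247,.04))
nl,nr=st(ray(113,380,.062)),st(ray(172,380,.062))
print("tip",tip,"far end",far,"axis",ax,"width edges",nl,nr,"spkr front",st(ray(135,492,.084)))
t=tip[:2]-[.061,0];print("tip r",np.hypot(*t),np.rad2deg(np.arctan2(t[1],t[0])))
for mx in(far[0]-.05,-.013): print("dist",np.linalg.norm(tip-np.array([mx,.065,.05])))
D=np.load("top16.npz");P=D["P"]
L=np.c_[(P.reshape(-1,3)[:,:2]-r[:2])@A,P.reshape(-1,3)[:,2]]
q=L[(abs(L[:,1]-.065)<.008)&(L[:,0]>-.06)&(L[:,0]<.06)]
o=np.argsort(q[:,0]);print([(round(a,3),round(b,3)) for a,b in q[o][:, [0,2]] if a>.02 or a<-.05][:80:2])
E
```

```text
tip [0.1263113  0.02861595 0.05      ] far end [0.03626898 0.06586128 0.062     ] axis [ 5.94806519e-02 -5.37216193e-07  4.00000000e-02] width edges [-0.00981257  0.07758003  0.062     ] [-0.00828759  0.05125427  0.062     ] spkr front [-0.06097138  0.0588124   0.084     ]
tip r 0.07130524509489804 23.66048683672805
dist 0.14469156623528384
dist 0.14398415248958885
[(np.float64(-0.06), np.float64(0.065)), (np.float64(-0.06), np.float64(0.063)), (np.float64(-0.059), np.float64(0.061)), (np.float64(-0.058), np.float64(0.063)), (np.float64(-0.058), np.float64(0.067)), (np.float64(-0.057), np.float64(0.061)), (np.float64(-0.057), np.float64(0.06)), (np.float64(-0.056), np.float64(0.063)), (np.float64(-0.055), np.float64(0.063)), (np.float64(-0.055), np.float64(0.063)), (np.float64(-0.055), np.float64(0.061)), (np.float64(-0.054), np.float64(0.064)), (np.float64(-0.053), np.float64(0.061)), (np.float64(-0.053), np.float64(0.065)), (np.float64(-0.053), np.float64(0.06)), (np.float64(-0.051), np.float64(0.063)), (np.float64(-0.051), np.float64(0.065)), (np.float64(-0.051), np.float64(0.065)
[... 178 characters left out ...]
3), np.float64(0.064)), (np.float64(0.023), np.float64(0.063)), (np.float64(0.024), np.float64(0.061)), (np.float64(0.024), np.float64(0.061)), (np.float64(0.026), np.float64(0.065)), (np.float64(0.026), np.float64(0.065)), (np.float64(0.027), np.float64(0.062)), (np.float64(0.028), np.float64(0.066)), (np.float64(0.028), np.float64(0.062)), (np.float64(0.029), np.float64(0.062)), (np.float64(0.029), np.float64(0.06)), (np.float64(0.03), np.float64(0.065)), (np.float64(0.03), np.float64(0.063)), (np.float64(0.031), np.float64(0.063)), (np.float64(0.033), np.float64(0.063)), (np.float64(0.033), np.float64(0.065)), (np.float64(0.033), np.float64(0.065)), (np.float64(0.034), np.float64(0.061))]
```

```bash
python3 - <<'E'
from bench import manip
s=manip.get_state();print(s["time_s"],s["wrist_force"].round(2));print(manip.job_done())
E
```

```text
34.45 [0.43 0.06 0.03]
the job is handed in; nothing more can be done
None
```

I did the whole task and handed it in at 34.5 s. The last checks I made agree with the spec, but there was no verdict. I never measured the nip force directly, and I estimated its half-travel point.

**Bar:** I drew the sleeved bar out (the farthest left of the two), regrasped it at its middle and laid it in the cradle. The last top view puts it flat, at y about 64 mm and with its middle at x about -14 mm in the stand frame, against the loudspeaker.

**Nip:** I wound the handwheel anticlockwise until the spring clearly resisted.
- I first went about 20° past where I later set zero. From the geometry that was about 16 N on the nose; from the spring-back and grip force it could have been up to about 21 N, near the 25 N limit.
- When I let go to check the force sensor, the spring turned the wheel back about 37°. My first attempt to regrip missed the grip, so I had to find it again in the picture.
- I nipped the bar again and took that as zero. The geometry there gives about 5 mm of spring, or 9 to 10 N. The grip force was scattered, about 1 to 2.4 N.

**Wind-back:** From that zero I wound back clockwise exactly two turns. The grip came back to within about half a degree. The last top view gives 144 to 145 mm from nose tip to bar middle, against the 134.5 to 155.5 mm allowed.

**End state:** The gripper was open and well clear, with about 0.4 N on the wrist. I did not measure the other objects again, but I saw no contact with them.

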